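Load the lid coder with honey jars

ROBOT

A 7-joint arm with a two-finger parallel gripper is mounted at the origin on the work surface. World frame = base frame: x ahead of the robot, y to its left, z up, the work surface at z = 0. Lengths are in m, angles in rad, forces in N, time in s.
With the tool pointing down it reaches from about 0.425 to 0.875 m from the base axis. Payload 8.4 kg.
Tool frame: the origin (TCP) lies at the very end of the fingers, on their centre line; the grasp point (between the pads) lies 19 mm behind it; z points along the fingers, y is the line along which they close (so a half turn about z gives the same grasp; the last joint's range is limited). The gripper opens to 85 mm and grips with 20 to 120 N. Pads are 22 mm wide; open, the fingers measure 114 mm over their backs; the gripper's body (76 mm by 85 mm) begins 54 mm behind the grasp point. The pads swing forward as they close: fully open they stand 13 mm farther back than shut.
Start: joints at [-1.337, 0.333, 0.04, 1.465, -0.013, 1.343, -0.059], TCP at [0.212, 0.614, 0.231] pointing down, gripper open.
Joint ranges: [-2.58, 2.58], [-0.38, 2.09], [-1.3, 1.39], [0.25, 2.4], [-1.5, 4.64], [0.08, 2.09], [-2.65, 2.65]. Speed limits (rad/s): [2.22, 2.22, 2.79, 2.79, 3.14, 3.14, 3.14].

INTERFACE

Orientations are given as a unit quaternion [w, x, y, z].
In Python, from rig import bot, cams gives the robot as it stands.
- The arm moves only by the tool carry_out, never from a script. Its argument "steps" is a list of rows, each a list of 4 numbers: the shift along the tool's x, y, z in units of 2.5 cm (1.0 is 2.5 cm), then the turn about the tool's z in units of 120 degrees (1.0 is 120 degrees). In form: [[x, y, z, yaw], ...]. A call has 1 to 10 rows; each row shifts and turns the commanded pose from where the row before left it, along the tool's axes as they then stand; what a row does not reach is not made up. A row lasts 1/8 s, in which the tool goes at most 62.5 mm and 10.7 degrees, less where a joint would pass 70% of its speed; a pose out of reach is approached as far as the arm can. A call with a number of a shift or a turn outside -1 to 1 is refused whole. A call with a gripper value outside its range is refused whole. "gripper" is the opening, from 0 (shut) to 1 (fully open), set as the call begins (left out, the last holds). The fingers move at their own pace and stop on an object; "grip_force" is the grip in N (left out, the last holds). Time passes only in rows, so rows that do not move let the fingers close. It gives the time, the measured TCP pose, the force, the opening and the grip force at its end, in the units of the state.
- bot.read_state(): the state, without advancing time (a new reading comes with each control period).
- cams.read_camera(name): name is "scene" or "side" or "wrist"; returns a dict with "color" (480x640x3 uint8, red, green, blue), "depth" (480x640 float32, m along the optical axis (not along the pixel's ray), 0 where there is no reading), "K" (3x3 intrinsics, pixels), "k1" (the pictures are not rectified: a ray, as slopes to the right and down, at radius r is drawn at 1 + k1 r^2 times it, then the intrinsics apply), "extrinsics" (4x4, takes a point from world to camera coordinates). Camera axes: x right, y down, z forward; pixel columns grow to the right and rows downward; lengths in m; the calibration is good to about 2 mm. A picture is of the moment at which its call begins.
- bot.sign_off(): hands the job in; it is judged then, once.
The state is a dict: "time_s": time; "qpos": joint angles; "qd": joint speeds; "effort": joint torques, N m; "tool_pos": TCP position; "eef_rot": TCP orientation; "ft_force": force on the tool from outside, world axes, zero at the start; "wrist_torque": the same for the moment, N m; "opening": finger opening in m; "grasp_force": force on a finger pad.
Only numpy, scipy, OpenCV 4.12 (cv2) and the standard library are available. Lean on these libraries where they do the work, as an engineer would, in place of code of your own. Each camera call takes 0.05 s, during which the arm holds its last target. There are 200 camera calls.

TASK

Load the lid coder: swing its clear guard up and over past the balance point so that it stands open by itself, free the red clamp knob on the sliding stop, draw the stop back, and stand every gold-lidded honey jar from the white sheet upright in the lane. Then, with the guard still open, push the stop up so the jars form one closed row from the blue end block to the stop's face with no gaps, lock the knob, and close the guard fully. Leave the red-lidded jar and the other things on the table where they are.

Things in the scene. Friction and masses are not known exactly. Their poses are not given: they have to be found in the camera images.
- lane_end (a point): Centre, at lane-floor level (10 mm above the table), of the end block's inner face (blue block, top 50 above the lane floor). Axes: y along the lane from end block to sliding stop, x across it away from the robot, z up. The lane is a channel 54 wide (x -27 to +27), with steel side walls 6 thick and 15 high above its floor; the space above is clear once the guard is open.
- station: The lid coder, fixed, place and yaw vary; axes as lane_end, which lies at (0, -115, 10) in it. Origin on the table. Solid parts beside lane, guard and stop: four posts 16 x 12, top 100 above the table, at x = 105 and -40, y = -132 and 192; white cabinet x 200 to 290, y -90 to 150, top 70 to 76 above the table
- stop_face (a point): Centre of the orange face of the sliding stop at the lane floor; same axes as lane_end. The face is 52 wide, top 48 above the lane floor. Behind it (+y) is a black carriage 50 wide, 80 long, top 36 above the lane floor. It is moved by gripping the knob.
- stop (a joint): Slide of the stop, m: 0 = fully back, face 225 mm from the end block; grows towards the end block (face distance = 0.225 - value), range 0 to 0.17. Starts at 0.135 to 0.155: too little room for the jars. Slides with 1 to 2 N when the knob is free; held by friction when locked.
- knob (a joint): Red clamp knob, vertical axis, on the stop, rad: 0 = free end, 1.5 = locked end, grows clockwise from above. The clamp begins to bite at about 0.7; below 0.35 the stop is free, above 1.15 it is locked. Starts locked at 1.25 to 1.45. Takes about 0.05 N m to turn; stays where it is left.
- knob_grip (a point): On the knob's axis at gripping height, 50 mm behind the stop's face. The grip is an upright bar 40 long, 13 thick, top 12 above this point, foot 18 below; the carriage's top is 25 below this point. x runs along the bar (white mark at its +x end), z up. With the knob at 0.75 the bar points along the lane.
- guard (a joint): Hinge of the clear guard, rad: 0 = closed, level above the lane; grows as its front edge swings up and back, away from the robot; about 1.57 is upright, the balance point; 1.85 is the end stop, where it rests open by its own weight. Let go below about 1.5 it falls shut. Starts closed.
- guard_handle (a point): Middle of the guard's handle: a round yellow bar 12 in diameter, 120 long, along the lane (the point's y), 182 from the hinge axis, on two arms 55 either side of the middle; between them the clear gap from bar to guard plate is 28. Closed, it lies 93 above the lane floor on the robot's side. Plate 148 deep, 300 long, 5 thick; 0.3 kg, about 1.5 N to lift at the handle.
- guard_hinge (a point): Point on the guard's hinge axis, level with the middle of the handle. The axis runs along the point's y, on the far side of the lane, 105 from the lane's middle and 93 above its floor. The handle moves on an arc of radius 182 about it.
- jar0: Honey jar with a gold lid, to be loaded; cylinder 48 in diameter, 56 tall, 0.1 to 0.18 kg. Origin at the centre of its underside, z up through the lid. Starts upright on the white sheet; there are two to four of them in a run, the others are absent.
- jar1: Honey jar with a gold lid, to be loaded; cylinder 48 in diameter, 56 tall, 0.1 to 0.18 kg. Origin at the centre of its underside, z up through the lid. Starts upright on the white sheet; there are two to four of them in a run, the others are absent.
- jar2: Honey jar with a gold lid, to be loaded; cylinder 48 in diameter, 56 tall, 0.1 to 0.18 kg. Origin at the centre of its underside, z up through the lid. Starts upright on the white sheet; there are two to four of them in a run, the others are absent.
- jar3: Honey jar with a gold lid, to be loaded; cylinder 48 in diameter, 56 tall, 0.1 to 0.18 kg. Origin at the centre of its underside, z up through the lid. Starts upright on the white sheet; there are two to four of them in a run, the others are absent.
- board: White plastic sheet 220 x 240, only 1 thick, fixed flat to the table, on which the jars stand at first; origin at the centre of its underside.
- reject: Reject jar with a red lid, same size as the others (48 in diameter, 56 tall), stands on the table nearer the robot. Leave it alone. Origin at the centre of its underside.
- lids: Stack of gold lids, 48 in diameter, 34 tall, loose. Leave it alone. Origin at the centre of its underside.
- vial: Amber vial with a white cap, 34 in diameter, 105 tall, loose. Leave it alone. Origin at the centre of its underside.
- wrench: Wrench lying on the table, loose. Leave it alone.
- tape: Roll of clear tape, 64 in diameter, 24 tall, loose, lying flat near the carton. Leave it alone.
- spray: Blue bottle, 52 in diameter, 130 tall, loose. Leave it alone.
Mind the look-alikes: they are no part of the job. What is shaped like the jar2 but pink or purple is not meant.

How it is judged:
On the way, in this order (a step that is already met when the one before it is completed fails the run):
1. the guard stands open by itself, untouched (value of joint guard above 1.7 rad and contact force between each of the arm, the fingers and guard below 0.1 N), for 0.4 s.
2. the clamp knob is free, the guard still open (value of joint knob below 0.35 rad and value of joint guard above 1.7 rad), for 0.1 s.
3. all jars stand in the lane in a closed row between end block and stop, the knob is locked, the guard still open (x of jar0 in the frame of lane_end between -0.008 and 0.008 m and y of each of jar0, jar1, jar2, jar3 in the frame of lane_end above 0.018 m and y of each of jar0, jar1, jar2, jar3 in the frame of stop_face below -0.018 m and z of jar0 in the frame of lane_end between -0.006 and 0.006 m and angle between each of jar0, jar1, jar2, jar3's own z axis and vertical below 0.1 rad and x of jar1 in the frame of lane_end between -0.008 and 0.008 m and z of jar1 in the frame of lane_end between -0.006 and 0.006 m and x of jar2 in the frame of lane_end between -0.008 and 0.008 m and z of jar2 in the frame of lane_end between -0.006 and 0.006 m and x of jar3 in the frame of lane_end between -0.008 and 0.008 m and z of jar3 in the frame of lane_end between -0.006 and 0.006 m and y of any of jar0, jar1, jar2, jar3 in the frame of lane_end below 0.03 m and y of any of jar0, jar1, jar2, jar3 in the frame of stop_face above -0.03 m and (horizontal distance between jar0 and jar1 below 0.054 m or horizontal distance between jar0 and jar2 below 0.054 m or horizontal distance between jar0 and jar3 below 0.054 m) and (horizontal distance between jar1 and jar0 below 0.054 m or horizontal distance between jar1 and jar2 below 0.054 m or horizontal distance between jar1 and jar3 below 0.054 m) and (horizontal distance between jar2 and jar0 below 0.054 m or horizontal distance between jar2 and jar1 below 0.054 m or horizontal distance between jar2 and jar3 below 0.054 m) and (horizontal distance between jar3 and jar0 below 0.054 m or horizontal distance between jar3 and jar1 below 0.054 m or horizontal distance between jar3 and jar2 below 0.054 m) and (horizontal distance between any of jar0, jar1 and jar2 below 0.054 m or horizontal distance between any of jar0, jar1 and jar3 below 0.054 m) and (horizontal distance between any of jar0, jar2 and jar1 below 0.054 m or horizontal distance between any of jar0, jar2 and jar3 below 0.054 m) and (horizontal distance between any of jar0, jar3 and jar1 below 0.054 m or horizontal distance between any of jar0, jar3 and jar2 below 0.054 m) and value of joint knob above 1.15 rad and value of joint guard above 1.7 rad), for 0.2 s.
At the end, for the whole second after the job is handed in: Every gold-lidded jar stands upright on the lane floor in one closed row: end block to jar, jar to jar and jar to stop face with gaps under 6 mm; the knob is locked (above 1.15 rad), the guard closed (below 0.06 rad), all at rest (x of jar0 in the frame of lane_end between -0.008 and 0.008 m and y of each of jar0, jar1, jar2, jar3 in the frame of lane_end above 0.018 m and y of each of jar0, jar1, jar2, jar3 in the frame of stop_face below -0.018 m and z of jar0 in the frame of lane_end between -0.006 and 0.006 m and angle between each of jar0, jar1, jar2, jar3's own z axis and vertical below 0.1 rad and x of jar1 in the frame of lane_end between -0.008 and 0.008 m and z of jar1 in the frame of lane_end between -0.006 and 0.006 m and x of jar2 in the frame of lane_end between -0.008 and 0.008 m and z of jar2 in the frame of lane_end between -0.006 and 0.006 m and x of jar3 in the frame of lane_end between -0.008 and 0.008 m and z of jar3 in the frame of lane_end between -0.006 and 0.006 m and y of any of jar0, jar1, jar2, jar3 in the frame of lane_end below 0.03 m and y of any of jar0, jar1, jar2, jar3 in the frame of stop_face above -0.03 m and (horizontal distance between jar0 and jar1 below 0.054 m or horizontal distance between jar0 and jar2 below 0.054 m or horizontal distance between jar0 and jar3 below 0.054 m) and (horizontal distance between jar1 and jar0 below 0.054 m or horizontal distance between jar1 and jar2 below 0.054 m or horizontal distance between jar1 and jar3 below 0.054 m) and (horizontal distance between jar2 and jar0 below 0.054 m or horizontal distance between jar2 and jar1 below 0.054 m or horizontal distance between jar2 and jar3 below 0.054 m) and (horizontal distance between jar3 and jar0 below 0.054 m or horizontal distance between jar3 and jar1 below 0.054 m or horizontal distance between jar3 and jar2 below 0.054 m) and (horizontal distance between any of jar0, jar1 and jar2 below 0.054 m or horizontal distance between any of jar0, jar1 and jar3 below 0.054 m) and (horizontal distance between any of jar0, jar2 and jar1 below 0.054 m or horizontal distance between any of jar0, jar2 and jar3 below 0.054 m) and (horizontal distance between any of jar0, jar3 and jar1 below 0.054 m or horizontal distance between any of jar0, jar3 and jar2 below 0.054 m) and value of joint knob above 1.15 rad and value of joint guard below 0.06 rad and velocity of joint guard below 0.1 rad/s and linear speed of each of jar0, jar1, jar2, jar3 below 0.02 m/s); the robot touches nothing.
It fails at once if the red-lidded jar or another bystander is moved by more than 3 cm (distance of any of reject, lids, vial, wrench, tape, spray from where it was at the start of the episode above 0.03 m).
Of jar0, jar1, jar2, jar3 only 2 to 4 are there at a start; the rules pass over those that are not, and their reading is None.
At some moment in a run one of jar0, jar1, jar2, jar3 may be knocked a few centimetres aside while the robot is not near it.
It also fails if it takes over 210 s, if anything falls off the work surface, if the arm or the gripper's body presses on something with over 40 N, if the wrist force passes 120 N, or if a joint passes its speed limit or range.

## Working session

There is one attempt and no reset: what is moved stays moved. The work goes in short steps, Python scripts to look and compute and a tool call to move; the robot and the scene stay as the last step left them, time stands still between calls to the robot, and variables do not carry over. Pictures are saved under pics/ and viewed, at most 14 in all, crops included, and the job is handed in when it is done.

Besides the shell and the picture viewer there is one more tool, called after "Request:" as a command line: name --pt "numbers of a row" for each row, then --argument value for the rest. carry_out: Moves the arm, as the interface text tells. Shifts and turns lie within -1 to 1; 1 stands for 2.5 cm of shift or 120 degrees of turn. Its arguments: {"type":"object","properties":{"steps":{"type":"array"},"gripper":{"type":"number"},"grip_force":{"type":"number"}},"required":["steps"]}

```bash
ls; mkdir -p pics; cat > h.py <<'E'
import numpy as np, cv2
from rig import bot, cams
def shot(n, save=None):
    c=cams.read_camera(n)
    if save: cv2.imwrite('pics/'+save, c['color'][:,:,::-1])
    return c
def rays(c,uv):
    uv=np.asarray(uv,float).reshape(-1,2); K=c['K']
    d=np.c_[(uv[:,0]-K[0,2])/K[0,0],(uv[:,1]-K[1,2])/K[1,1]]
    s=d.copy()
    for _ in range(20): s=d/(1+c['k1']*(s**2).sum(1,keepdims=True))
    return np.c_[s,np.ones(len(s))]
def plane(c,uv,z):
    E=c['extrinsics'];R,t=E[:3,:3],E[:3,3]
    o=-R.T@t; d=rays(c,uv)@R
    return o+d*((z-o[2])/d[:,2])[:,None]
def cloud(c,uv):
    uv=np.asarray(uv,int).reshape(-1,2); z=c['depth'][uv[:,1],uv[:,0]]
    E=c['extrinsics']; p=rays(c,uv)*z[:,None]
    return (p-E[:3,3])@E[:3,:3]
def proj(c,p):
    E=c['extrinsics'];q=np.asarray(p,float).reshape(-1,3)@E[:3,:3].T+E[:3,3]
    s=q[:,:2]/q[:,2:]; s=s*(1+c['k1']*(s**2).sum(1,keepdims=True))
    return np.c_[s[:,0]*c['K'][0,0]+c['K'][0,2],s[:,1]*c['K'][1,1]+c['K'][1,2]]
E
python3 - <<'E'
from h import *
np.set_printoptions(precision=3,suppress=True)
for n in ['scene','side','wrist']:
    c=shot(n,n+'0.png'); E=c['extrinsics']; print(n,c['K'][0,0],c['k1'],-E[:3,:3].T@E[:3,3],E[2,:3])
print(bot.read_state())
E
```

```text
pics
scene 592.8452850478604 -0.19905713016497273 [1.378 0.028 1.13 ] [-0.629 -0.084 -0.773]
side 478.15403517421424 -0.05448394711183368 [-0.102 -0.69   0.756] [ 0.567  0.553 -0.61 ]
wrist 381.5104241975002 -0.023945125572303386 [0.134 0.642 0.373] [ 0.303 -0.105 -0.947]
{'time_s': 0.15, 'qpos': array([-1.337,  0.334,  0.04 ,  1.466, -0.013,  1.343, -0.059]), 'qd': array([-0.   , -0.002, -0.002, -0.002,  0.   , -0.001,  0.001]), 'effort': array([  0.001, -65.904,   1.366, -40.587,   0.017,   0.01 ,  -0.   ]), 'tool_pos': array([0.212, 0.614, 0.231]), 'eef_rot': array([-0.   ,  0.166,  0.986, -0.001]), 'ft_force': array([-0.058,  0.301,  0.563]), 'wrist_torque': array([-0.014, -0.003,  0.016]), 'grasp_force': 0.0, 'opening': 0.08552947039377488}
```

View pics/scene0.png

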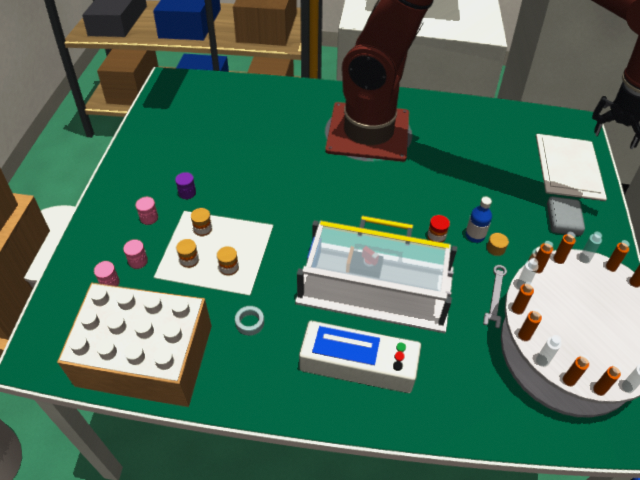

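View pics/side0.png

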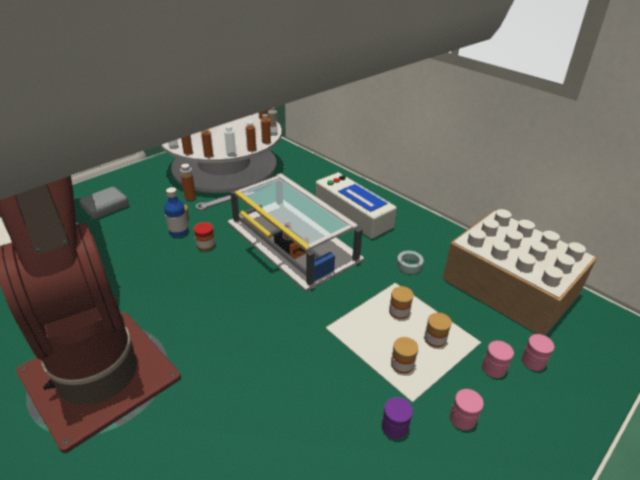

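Scene: gold jars at (201,218), (187,250), (227,259) on the sheet. Look-alikes are pink at (146,209), (135,253), (105,273), purple at (185,185), the lid stack at (498,243) and the red jar at (439,227). The yellow handle is at (362..411, 218..231), and the blue end block is on the sheet side (side view 320,262). I choose the three gold ones on the sheet and check them, with the station, in close crops.

```bash
cat > seg.py <<'E'
from h import *
def blobs(c,lo,hi,amin=30,box=None):
    hsv=cv2.cvtColor(c['color'],cv2.COLOR_RGB2HSV); m=cv2.inRange(hsv,np.array(lo),np.array(hi))
    if box: 
        k=np.zeros_like(m);k[box[1]:box[3],box[0]:box[2]]=1;m*=k
    n,l,s,ce=cv2.connectedComponentsWithStats(m)
    return [(s[i],ce[i],np.argwhere(l==i)[:,::-1]) for i in range(1,n) if s[i][4]>=amin]
def jars(c,zt=0.057,box=None):
    "gold lid tops by depth: points near lid-top height, circle centre"
    out=[]
    for s,ce,p in blobs(c,(10,120,90),(24,255,255),60,box):
        P=cloud(c,p); ok=(abs(P[:,2]-zt)<.006)
        if ok.sum()<25: continue
        (u,v),r=cv2.minEnclosingCircle(P[ok,:2].astype(np.float32))
        out.append((np.array([u,v]),r,ce,np.median(P[ok,2])))
    return out
E
python3 - <<'E'
from seg import *
np.set_printoptions(precision=4,suppress=True)
c=shot('scene');d=shot('side')
a=cv2.resize(c['color'][150:350,160:520],(800,444),interpolation=cv2.INTER_CUBIC)[:,:,::-1]
b=cv2.resize(d['color'][160:400,150:490],(800,565),interpolation=cv2.INTER_CUBIC)[:,:,::-1]
cv2.imwrite('pics/sc1.png',a);cv2.imwrite('pics/si1.png',b)
for n,q in (('scene',c),('side',d)):
    print(n); [print(' jar',*j) for j in jars(q)]
    for s,ce,p in blobs(q,(24,120,120),(32,255,255),20):
        P=cloud(q,p);print(' yellow',s,P.mean(0),P[P[:,1].argmin()],P[P[:,1].argmax()])
    for s,ce,p in blobs(q,(110,150,60),(125,255,255),40):
        P=cloud(q,p);print(' blue',s,np.median(P,0),P.min(0),P.max(0))
    for s,ce,p in blobs(q,(0,170,120),(4,255,255),15):
        P=cloud(q,p);print(' red',s,np.median(P,0),P.min(0),P.max(0))
E
```

```text
scene
 jar [ 0.4486 -0.3833] 0.025898491963744164 [199.8756 215.1911] 0.05713070908279171
 jar [ 0.552  -0.3915] 0.026462292298674583 [185.7992 246.6803] 0.05690195371136422
 jar [ 0.5603 -0.2905] 0.024955369532108307 [226.4674 254.5364] 0.05667571067320415
 yellow [362 216  51  13 216] [0.4651 0.0693 0.1233] [0.4427 0.0122 0.1102] [0.3522 0.1299 0.0009]
 yellow [320 221 129  27 603] [0.4882 0.0676 0.107 ] [ 0.3708 -0.0871 -0.0033] [ 0.4014  0.2336 -0.0021]
 blue [ 154    0   51   40 1756] [-0.7629 -0.8454 -0.1029] [-0.8726 -0.9584 -0.205 ] [1.3779 0.0279 1.1302]
 blue [178  55  35  14 398] [-0.9711 -0.8771 -0.4595] [-1.0353 -0.9576 -0.4745] [-0.9083 -0.7829 -0.442 ]
 blue [218  57   8  13  76] [-0.9847 -0.7503 -0.4592] [-1.044  -0.7822 -0.4744] [1.3779 0.0279 1.1302]
 blue [471 207  20  19 281] [0.3796 0.2973 0.0879] [0.359  0.2773 0.0637] [0.3933 0.3207 0.1115]
 blue [ 313  326   67   39 1434] [0.7729 0.0127 0.0737] [ 0.7301 -0.0534  0.0672] [1.3779 0.0783 1.1302]
 red [331 107  12  23  74] [-0.0373 -0.1012  0.0124] [-0.0888 -0.112   0.0067] [ 0.021  -0.0869  0.0191]
 red [395 110 
[... 934 characters left out ...]
1.8547 297.0523] 0.05439287279353957
 jar [ 0.5457 -0.3931] 0.025257200002670288 [439.23  324.225] 0.05533605105076025
 jar [ 0.444 -0.387] 0.023607812821865082 [405.2919 347.4324] 0.05549842121509292
 yellow [236 191  72  57 375] [0.4843 0.0516 0.1074] [-0.1024 -0.6897  0.7557] [0.5038 0.2146 0.1046]
 yellow [240 211  31  24  98] [0.4433 0.0618 0.1111] [-0.1024 -0.6897  0.7557] [ 0.5455  0.2664 -0.0017]
 blue [340 185  46  26 367] [0.7731 0.0039 0.0714] [-0.1024 -0.6897  0.0667] [0.8019 0.073  0.7557]
 blue [170 200  14  16  63] [0.3601 0.2795 0.0836] [0.3474 0.2716 0.0652] [0.3775 0.294  0.102 ]
 red [194 223  18  11 155] [0.3808 0.1989 0.054 ] [0.359  0.1745 0.0509] [0.4061 0.2215 0.0572]
```

View pics/sc1.png

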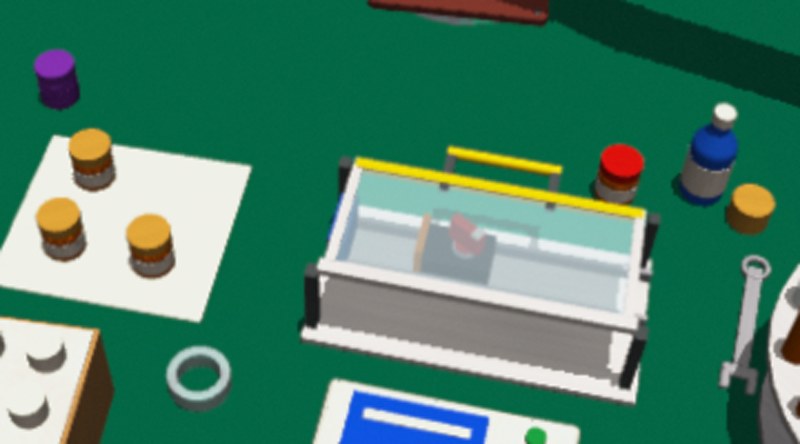

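View pics/si1.png

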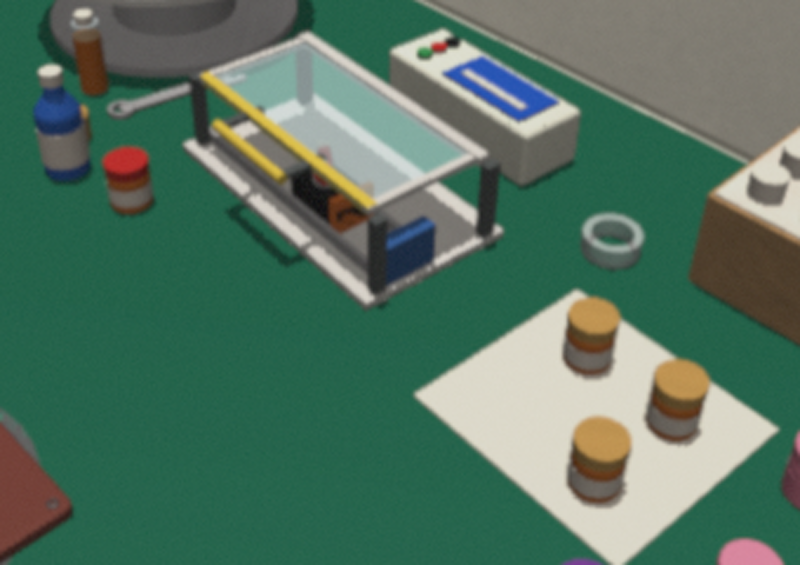

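The crops show three gold jars on the sheet (crop pixels 91,155, 61,228 and 150,245). The handle bar is at crop (450..560, 152..170), clear of the red jar at (621,172). Next I measure the station frame.

```bash
python3 - <<'E'
from seg import *
np.set_printoptions(precision=4,suppress=True)
for n in ('scene','side'):
    q=shot(n)
    for s,ce,p in blobs(q,(22,110,80),(33,255,255),60):
        if s[0]<200 or s[0]>400: continue
        P=plane(q,p,.106)[:,:2]; 
        vx,vy,x0,y0=cv2.fitLine(P.astype(np.float32),cv2.DIST_HUBER,0,.001,.001).ravel()
        if vy<0: vx,vy=-vx,-vy
        t=(P-[x0,y0])@[vx,vy]; w=(P-[x0,y0])@[vy,-vx]
        print(n,s,'yaw deg',np.degrees(np.arctan2(-vx,vy)),'mid',np.array([x0,y0])+(np.percentile(t,.5)+np.percentile(t,99.5))/2*np.array([vx,vy]),'len',np.ptp(t),'w',np.percentile(w,[5,95]))
    # black posts
    hsv=cv2.cvtColor(q['color'],cv2.COLOR_RGB2HSV)
# end block blue in side
    for s,ce,p in blobs(q,(100,80,40),(128,255,255),20,(290,235,350,290)):
        P=cloud(q,p); print('blue',s,np.median(P,0),np.percentile(P,[3,97],axis=0))
E
```

```text
scene [362 216  51  13 250] yaw deg -5.239019 mid [0.4499 0.0709] len 0.11899190113191468 w [-0.0068  0.0072]
scene [320 221 130  27 646] yaw deg -5.069487 mid [0.487  0.0665] len 0.30001851713230804 w [-0.0067  0.0068]
blue [307 236   8  23  30] [ 0.5052 -0.0992  0.0594] [[ 0.4754 -0.1081  0.0044]
 [ 0.5426 -0.0959  0.063 ]]
side [236 190  73  58 442] yaw deg -5.148259 mid [0.4863 0.0654] len 0.30194374466657475 w [-0.0068  0.0067]
side [240 211  32  27 189] yaw deg -5.844364 mid [0.4456 0.0661] len 0.1295067300981246 w [-0.0063  0.0065]
blue [314 253  21  27 407] [ 0.5098 -0.1019  0.0459] [[ 0.4802 -0.1063  0.0165]
 [ 0.5378 -0.0876  0.0605]]
```

Request:
carry_out --pt "0 0 0 0.08" --pt "0 0 0 0.08" --pt "0 0 0 0.08" --pt "0 0 0 0.08" --pt "0 0 0 0.08" --pt "0 0 0 0.08" --pt "0 0 0 0.08" --pt "0 0 0 0.073" --gripper 1 --grip_force 20

```text
time_s: 1.35
tool_pos: [0.2123, 0.6143, 0.2313]
eef_rot: [0.0, 0.739, 0.673, -0.0]
ft_force: [0.2, -0.9, 0.4]
opening: 0.0854
grasp_force: 0.0
```

Request:
carry_out --pt "-1 1 0 0" --pt "-1 1 0 0" --pt "-1 1 0 0" --pt "-1 1 0 0" --pt "-1 1 0 0" --pt "-1 1 0 0" --pt "-1 1 0 0" --pt "-1 1 0 0" --pt "-1 1 0 0" --pt "-1 1 0 0"

```text
time_s: 2.6
tool_pos: [0.4401, 0.3424, 0.2315]
eef_rot: [-0.0, 0.737, 0.675, 0.0]
ft_force: [-0.0, 1.1, -0.6]
opening: 0.0856
grasp_force: 0.0
```

Request:
carry_out --pt "-1 1 0 0" --pt "-1 0.4 0 0" --pt "-1 0 0 0" --pt "-1 0 0 0" --pt "-1 0 0 0" --pt "-1 0 0 0" --pt "-1 0 0 0" --pt "-1 0 0 0" --pt "-1 0 0 0" --pt "-1 0 0 0"

```text
time_s: 3.85
tool_pos: [0.4523, 0.0896, 0.2313]
eef_rot: [0.0, 0.737, 0.675, 0.0]
ft_force: [-0.4, -0.2, 0.8]
opening: 0.0855
grasp_force: 0.0
```

Request:
carry_out --pt "-0.9 0 0 0" --pt "0 0 0 0" --pt "0 0 0 0" --gripper 0.35

```text
time_s: 4.22
tool_pos: [0.4505, 0.0693, 0.2314]
eef_rot: [-0.0, 0.737, 0.676, 0.0]
ft_force: [-0.6, 0.3, 0.5]
opening: 0.0325
grasp_force: 0.0
```

```bash
python3 - <<'E'
from seg import *
np.set_printoptions(precision=4,suppress=True)
q=shot('wrist','w1.png')
for s,ce,p in blobs(q,(22,110,80),(33,255,255),60):
    P=plane(q,p,.107)[:,:2]
    vx,vy,x0,y0=cv2.fitLine(P.astype(np.float32),cv2.DIST_HUBER,0,.001,.001).ravel()
    if vy<0: vx,vy=-vx,-vy
    t=(P-[x0,y0])@[vx,vy]; w=(P-[x0,y0])@[vy,-vx]
    print(s,'yaw deg',np.degrees(np.arctan2(-vx,vy)),'mid',np.array([x0,y0])+(np.percentile(t,.5)+np.percentile(t,99.5))/2*np.array([vx,vy]),'len',np.ptp(t),'w',np.percentile(w,[5,95]))
    C=cloud(q,p);print(np.median(C,0))
E
```

```text
[ 355    0   34  395 6046] yaw deg -5.347735 mid [0.4859 0.0686] len 0.2948127437955711 w [-0.0054  0.0057]
[0.4906 0.1196 0.1073]
[ 306  143   18  160 2517] yaw deg -5.1443524 mid [0.447  0.0729] len 0.12066818935560919 w [-0.0052  0.0052]
[0.4475 0.0799 0.1079]
```

View pics/w1.png

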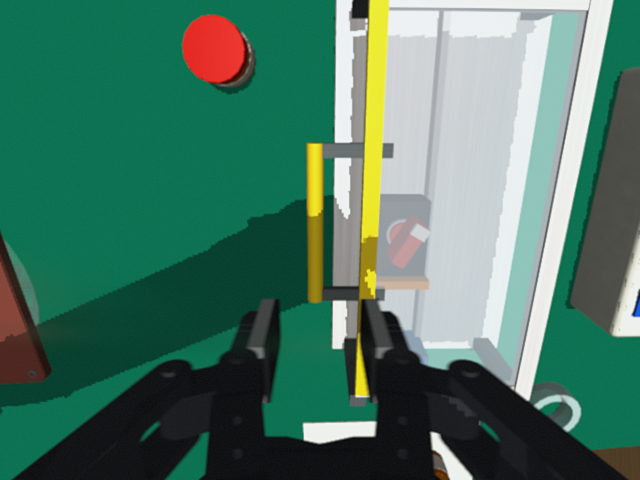

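The wrist view shows the handle at (315,143..303), the guard edge at (370, ...), and the knob at (405,245) with its white mark at the upper right.

Request:
carry_out --pt "0.07 -0.1 0.85 0" --pt "0 0 1 0" --pt "0 0 1 0" --pt "0 0 1 0" --pt "0 0 0 0" --gripper 0.28

```text
time_s: 4.9
tool_pos: [0.4469, 0.0711, 0.1337]
eef_rot: [-0.0, 0.737, 0.676, -0.002]
ft_force: [-0.2, 0.1, -0.7]
opening: 0.0239
grasp_force: 0.0
```

Request:
carry_out --pt "0 0 0.5 0" --pt "0 0 0.5 0" --pt "0 0 0.5 0" --pt "0 0 0.5 0" --pt "0 0 0 0"

```text
time_s: 5.52
tool_pos: [0.4474, 0.0705, 0.084]
eef_rot: [-0.0, 0.738, 0.675, -0.001]
ft_force: [-0.3, -0.6, 0.1]
opening: 0.0242
grasp_force: 0.0
```

Request:
carry_out --pt "0 0 0 0" --pt "0 0 0 0" --pt "0 0 0 0" --pt "0 0 0 0" --gripper 0 --grip_force 20

```text
time_s: 6.02
tool_pos: [0.4474, 0.0707, 0.085]
eef_rot: [-0.0, 0.737, 0.675, -0.001]
ft_force: [-6.2, -0.6, 1.0]
opening: 0.011
grasp_force: 21.2
```

Request:
carry_out --pt "0 0.057 -0.908 0" --pt "0 0.17 -0.893 0" --pt "0 0.28 -0.865 0" --pt "0 0.385 -0.824 0" --pt "0 0.485 -0.769 0" --pt "0 0.577 -0.703 0" --pt "0 0.66 -0.625 0" --pt "0 0.733 -0.538 0"

```text
time_s: 7.02
tool_pos: [0.5304, 0.0635, 0.2405]
eef_rot: [-0.002, 0.737, 0.676, -0.0]
ft_force: [-11.8, -1.4, 14.8]
opening: 0.0112
grasp_force: 21.8
```

Request:
carry_out --pt "0 0.794 -0.443 0" --pt "0 0.843 -0.34 0" --pt "0 0.879 -0.232 0" --pt "0 0.901 -0.121 0" --pt "0 0.909 -0.008 0" --pt "0 0.903 0.106 0" --pt "0 0.356 0.074 0" --pt "0 0 0 0"

```text
time_s: 8.02
tool_pos: [0.6713, 0.0512, 0.2627]
eef_rot: [0.001, 0.737, 0.675, 0.001]
ft_force: [1.3, -0.4, 3.3]
opening: 0.011
grasp_force: 21.6
```

Request:
carry_out --pt "0 0 0 0" --pt "0 0 0 0" --pt "0 0 0 0" --pt "0 0 -0.6 0" --pt "0 0 -0.8 0" --pt "0 0 -0.8 0" --pt "0 0 0 0" --gripper 0.35

```text
time_s: 8.9
tool_pos: [0.6713, 0.0509, 0.3197]
eef_rot: [0.001, 0.737, 0.675, 0.001]
ft_force: [0.1, -0.8, 0.3]
opening: 0.0299
grasp_force: 0.0
```

```bash
python3 - <<'E'
from seg import *
np.set_printoptions(precision=4,suppress=True)
c=shot('scene','sc2.png')
a=cv2.resize(c['color'][130:370,160:520],(800,533),interpolation=cv2.INTER_CUBIC)[:,:,::-1]
cv2.imwrite('pics/sc2.png',a)
for s,ce,p in blobs(c,(22,110,80),(33,255,255),40): print(s,np.median(cloud(c,p),0))
E
```

```text
[ 300  242  154   35 1159] [0.6775 0.0534 0.246 ]
```

View pics/sc2.png

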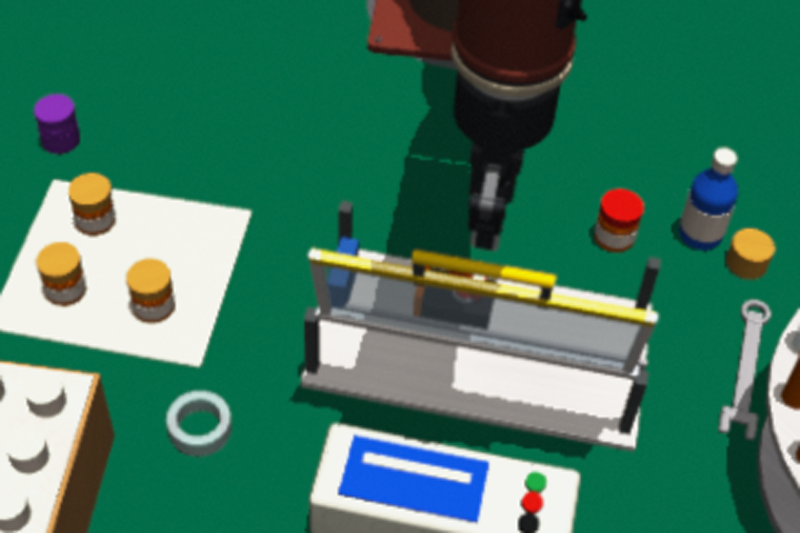

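The guard stands open at the far side (crop handle at 415..555, 252..282). Now to a look-down over the knob.

Request:
carry_out --pt "0 -1 0 0" --pt "0 -1 0 0" --pt "0 -1 0 0" --pt "0 -1 0 0" --pt "0 -1 0 0" --pt "0 -0.8 0.5 0" --pt "-1 0 1 0" --pt "-1 0 1 0" --pt "0 0 0 0"

```text
time_s: 10.07
tool_pos: [0.5201, 0.0121, 0.2528]
eef_rot: [-0.001, 0.738, 0.674, -0.002]
ft_force: [0.5, 0.4, 0.3]
opening: 0.0302
grasp_force: 0.0
```

```bash
python3 - <<'E'
from seg import *
np.set_printoptions(precision=4,suppress=True)
q=shot('wrist','w2.png')
print(bot.read_state()['tool_pos'])
for nm,lo,hi in (('red',(0,150,80),(6,255,255)),('red2',(174,150,80),(180,255,255)),('orange',(7,120,80),(17,255,255)),('blue',(105,120,40),(125,255,255))):
    for s,ce,p in blobs(q,lo,hi,60):
        C=cloud(q,p); h=np.percentile(C[:,2],90); T=C[abs(C[:,2]-h)<.004]; print(nm,s,'top',h,cv2.minAreaRect(T[:,:2].astype(np.float32)*1000))
E
```

```text
[0.5209 0.0136 0.2539]
red [ 98   0  51  18 655] top 0.05660098497224906 ((379.9369201660156, 187.35650634765625), (12.241035461425781, 40.59809494018555), 83.67830657958984)
red [302 161  31  42 675] top 0.08351804224164108 ((518.5134887695312, 37.941802978515625), (28.41718101501465, 13.135228157043457), 54.68718338012695)
orange [292 217  56  12 611] top 0.05855048213727973 ((517.8287353515625, -2.965674877166748), (8.039957046508789, 50.82698440551758), 84.95935821533203)
orange [631 400   9  75 267] top 0.09786468556398902 ((831.0676879882812, -289.0178527832031), (8.83283519744873, 2.3669424057006836), 5.823209762573242)
orange [623 406  10  70 350] top 0.10022489328162368 ((818.6415405273438, -289.191162109375), (3.2408783435821533, 10.975351333618164), 87.6086654663086)
orange [613 418  10  56 274] top 0.09634755976832814 ((811.3878173828125, -288.87689208984375), (9.63257122039795, 3.390693187713623), 2.617851495742798)
orange [355 422  17  14  96] top 0.03887615466637681 ((545.1553955078125, -269.57684326171875), (20.907026290893555, 4.84545373916626), 29.941221237182617)
orange [604 446   7  19  62] top 0.08792653084696538 ((807.1507568359375, -289.3913879394531), (6.250115394592285, 2.2746715545654297), 19.132272720336914)
blue [ 554  105   86  150 8425] top 0.22927876240642034 ((661.0389404296875, 52.20661163330078), (67.37191772460938, 5.182974815368652), 86.7079086303711)
blue [ 287  280   66   36 2240] top 0.06029168533902145 ((510.0528869628906, -87.21529388427734), (19.038009643554688, 64.89799499511719), 85.28076171875)
```

View pics/w2.png

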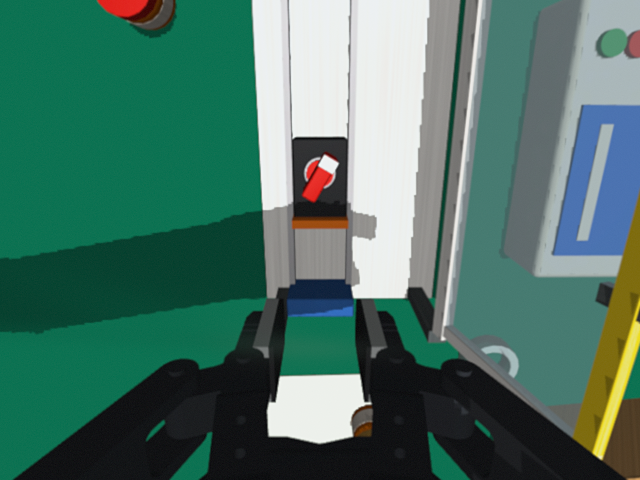

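The look-down shows the knob bar at (320,178) with its white end at the upper right, the orange face at (320,222) and the end block at (320,297). The knob comes out at about 1.28 rad, as it should.

Request:
carry_out --pt "0.6 0 0.5 0" --pt "0.6 0 0.5 0" --pt "0 0 1 0.084" --pt "0 0 1 0.084" --pt "0 0 1 0.084" --pt "0 0 1 0" --pt "0 0 1 0" --pt "0 0 0 0" --pt "0 0 0 0" --gripper 0.38

```text
time_s: 11.25
tool_pos: [0.5247, 0.0447, 0.1052]
eef_rot: [0.0, 0.888, 0.46, 0.0]
ft_force: [0.1, 0.3, 0.4]
opening: 0.0326
grasp_force: 0.0
```

```bash
python3 - <<'E'
from seg import *
np.set_printoptions(precision=4,suppress=True)
s=bot.read_state(); print(s['tool_pos'],s['eef_rot'],s['qpos'][6])
E
```

```text
[0.5247 0.0447 0.1052] [0.0002 0.8879 0.46   0.0001] -0.6143329945236504
```

Request:
carry_out --pt "-0.12 -0.05 0.6 0" --pt "0 0 0.7 0" --pt "0 0 0.7 0" --pt "0 0 0 0"

```text
time_s: 11.75
tool_pos: [0.5204, 0.0419, 0.053]
eef_rot: [-0.0, 0.888, 0.46, -0.002]
ft_force: [0.1, 0.2, -0.2]
opening: 0.0328
grasp_force: 0.0
```

Request:
carry_out --pt "0 0 0 0" --pt "0 0 0 0" --pt "0 0 0 0" --pt "0 0 0 0" --gripper 0 --grip_force 40

```text
time_s: 12.25
tool_pos: [0.5221, 0.0419, 0.0551]
eef_rot: [0.0, 0.888, 0.459, 0.0]
ft_force: [4.0, -3.8, -2.8]
opening: 0.0123
grasp_force: 42.3
```

Request:
carry_out --pt "0 0 0 -0.078" --pt "0 0 0 -0.078" --pt "0 0 0 -0.078" --pt "0 0 0 -0.078" --pt "0 0 0 -0.078" --pt "0 0 0 -0.078" --pt "0 0 0 -0.078" --pt "0 0 0 0"

```text
time_s: 13.25
tool_pos: [0.5219, 0.0423, 0.055]
eef_rot: [0.0, 0.499, 0.867, 0.0]
ft_force: [3.5, -0.7, -1.8]
opening: 0.0122
grasp_force: 42.4
```

```bash
python3 - <<'E'
from seg import *
s=bot.read_state();a,b=s['eef_rot'][1:3];print(np.degrees(np.arctan2(2*a*b,a*a-b*b)),s['wrist_torque'],s['ft_force'],s['qpos'][6])
E
```

```text
120.19369132233176 [-0.31390471 -0.51954882 -0.0035928 ] [ 3.52096929 -0.73103028 -1.82879238] 0.5099113713279751
```

Request:
carry_out --pt "0.5875 0.416 0 0" --pt "0.5875 0.416 0 0" --pt "0.5875 0.416 0 0" --pt "0.5875 0.416 0 0" --pt "0.5875 0.416 0 0" --pt "0.5875 0.416 0 0" --pt "0.5875 0.416 0 0" --pt "0.5875 0.416 0 0" --pt "0 0 0 0"

```text
time_s: 14.38
tool_pos: [0.5347, 0.1887, 0.055]
eef_rot: [0.0, 0.497, 0.868, 0.001]
ft_force: [3.2, 0.3, 4.1]
opening: 0.0122
grasp_force: 43.3
```

Request:
carry_out --pt "0 0 0 0" --pt "0 0 0 0" --pt "0 0 -0.6 0" --pt "0 0 -1 0" --pt "0 0 -1 0" --pt "0 0 -1 -0.006" --pt "0 0 -1 0" --pt "0 0 -1 0" --pt "0 0 0 0" --gripper 0.4

```text
time_s: 15.5
tool_pos: [0.5353, 0.1858, 0.1976]
eef_rot: [0.001, 0.493, 0.87, 0.002]
ft_force: [-0.3, 0.6, -0.0]
opening: 0.034
grasp_force: 0.0
```

Request:
carry_out --pt "0 0 0 0.075" --pt "0 0 0 0.075" --pt "0 0 0 0.075" --pt "0 0 0 0.075" --pt "-1 0 0 0" --pt "-1 0 0 0" --pt "-1 0 0 0" --pt "-1 0 0 0" --pt "0 0 0 0" --gripper 0.9

```text
time_s: 16.62
tool_pos: [0.5254, 0.0825, 0.1951]
eef_rot: [0.0, 0.739, 0.674, 0.0]
ft_force: [0.1, 0.1, -1.1]
opening: 0.0771
grasp_force: 0.0
```

```bash
cat > plan.py <<'E'
from seg import *
import sys
def yaw(s): a,b=s['eef_rot'][1:3]; return np.arctan2(2*a*b,a*a-b*b)
def delta(s,tgt):
    "tool-axis shift in units of 25 mm to a world target"
    w=yaw(s);d=(np.asarray(tgt)-s['tool_pos'])/.025
    return np.round([d[0]*np.cos(w)+d[1]*np.sin(w), d[0]*np.sin(w)-d[1]*np.cos(w), -d[2]],2)
LE=np.array([.511,-.0785,.01]); LY=np.array([.089,.996,0]); LX=np.array([.996,-.089,0])
E
python3 - <<'E'
from plan import *
np.set_printoptions(precision=4,suppress=True)
for n in ('scene','side'):
    q=shot(n); [print(n,j[0],j[1],j[2]) for j in jars(q)]
    for s_,ce,p in blobs(q,(7,150,100),(15,255,255),40): print(' or',s_,np.median(cloud(q,p),0))
s=bot.read_state(); print(s['tool_pos'],np.degrees(yaw(s)))
E
```

```text
scene [ 0.4487 -0.3844] 0.02526065893471241 [199.9119 215.2467]
scene [ 0.5506 -0.3902] 0.025586474686861038 [186.0334 248.7324]
scene [ 0.5605 -0.2888] 0.02505382150411606 [226.7013 256.4057]
 or [245   0  19   8  70] [-0.7958 -0.5281 -0.0344]
 or [267   0  21   9  72] [-0.7922 -0.4336 -0.0345]
 or [108  54  31  12 120] [-0.8666 -1.2144 -0.39  ]
 or [250  57  38  17 283] [-0.8947 -0.4978 -0.4001]
 or [563 234  12  11  64] [0.5208 0.4622 0.1921]
 or [617 243  12  11  65] [0.5264 0.5875 0.1929]
 or [540 244  13  11  68] [0.5551 0.4068 0.1924]
 or [520 284  14  13  80] [0.6697 0.3539 0.1925]
 or [528 312  13  12  78] [0.7333 0.3648 0.1919]
 or [575 357  14  14  81] [0.8254 0.4501 0.1923]
 or [607 367  14  13  72] [0.8406 0.5124 0.1917]
side [0.5292 0.1364] 0.025498559698462486 [263.114  216.9561]
side [ 0.5555 -0.2937] 0.02454570308327675 [401.6711 297.6446]
side [ 0.5466 -0.3951] 0.024436835199594498 [439.03   324.7604]
side [ 0.4445 -0.3872] 0.023072676733136177 [405.1677 350.1698]
 or [256 212  17   9  81] [0.5299 0.1368 0.0538]
[0.5254 0.0855 0.195 ] 84.9367032153011
```

Request:
carry_out --pt "-1 0.264 0 0" --pt "-1 0.264 0 0" --pt "-1 0.264 0 0" --pt "-1 0.264 0 0" --pt "-1 0.264 0 0" --pt "-1 0.264 0 0" --pt "-1 0.264 0 0" --pt "-1 0.264 0 0" --pt "-1 0.264 0 0" --pt "-1 0.264 0 0" --gripper 1

```text
time_s: 17.98
tool_pos: [0.5698, -0.1686, 0.1946]
eef_rot: [-0.0, 0.737, 0.676, -0.0]
ft_force: [0.4, -0.3, 0.0]
opening: 0.0852
grasp_force: 0.0
```

Request:
carry_out --pt "-1 0 0 0" --pt "-1 0 0 0" --pt "-1 0 0.5 0" --pt "-1 0 1 0" --pt "-0.88 0 1 0" --pt "0 0 0.5 0" --pt "0 0 0 0"

```text
time_s: 18.85
tool_pos: [0.5588, -0.2887, 0.1189]
eef_rot: [-0.001, 0.737, 0.676, -0.0]
ft_force: [-0.0, 0.9, 1.0]
opening: 0.0854
grasp_force: 0.0
```

```bash
python3 - <<'E'
from plan import *
np.set_printoptions(precision=4,suppress=True)
s=bot.read_state(); print(s['tool_pos'],delta(s,(.558,-.291,.021)))
q=shot('wrist','w3.png')
for j in jars(q): print(j)
E
```

```text
[ 0.5588 -0.2887  0.1189] [-0.09 -0.02  3.92]
(array([ 0.556 , -0.2874]), 0.02368962951004505, array([315.4552, 259.2277]), np.float64(0.055705256471863786))
(array([ 0.5483, -0.3888]), 0.024145999923348427, array([317.268 , 401.8854]), np.float64(0.05564889262920997))
(array([ 0.4664, -0.3865]), 0.010177847929298878, array([195.2971, 408.4629]), np.float64(0.055478824787528594))
```

Request:
carry_out --pt "-0.02 -0.06 1 0" --pt "0 0 1 0" --pt "0 0 1 0" --pt "0 0 0.92 0" --pt "0 0 0 0"

```text
time_s: 19.52
tool_pos: [0.5572, -0.289, 0.0214]
eef_rot: [-0.001, 0.737, 0.676, -0.0]
ft_force: [0.1, 0.2, 0.4]
opening: 0.0856
grasp_force: 0.0
```

Request:
carry_out --pt "0 0 0 0" --pt "0 0 0 0" --pt "0 0 0 0" --pt "0 0 0 0" --pt "0 0 0 0" --gripper 0 --grip_force 30

```text
time_s: 20.15
tool_pos: [0.558, -0.2908, 0.0233]
eef_rot: [0.001, 0.737, 0.675, 0.001]
ft_force: [-0.2, 0.7, 6.7]
opening: 0.0473
grasp_force: 30.1
```

Request:
carry_out --pt "0 0 -0.3 0" --pt "0 0 -1 0" --pt "0 0 -1 0" --pt "0 0 -1 0" --pt "0 0 -1 0" --pt "0 0 -0.5 0" --pt "0 0 0 0"

```text
time_s: 21.02
tool_pos: [0.5574, -0.2908, 0.1425]
eef_rot: [0.001, 0.737, 0.675, 0.0]
ft_force: [-1.0, 0.4, -1.4]
opening: 0.0472
grasp_force: 31.2
```

```bash
python3 - <<'E'
from plan import *
np.set_printoptions(precision=4,suppress=True)
s=bot.read_state(); print(s['tool_pos'],np.degrees(yaw(s)),'to over lane',delta(s,LE+LY*.033+[0,0,.13]),delta(s,LE+LY*.033+[0,0,.021]))
E
```

```text
[ 0.5574 -0.2908  0.1425] 84.97152158925283 to over lane [ 9.62 -2.59  0.1 ] [ 9.62 -2.59  4.46]
```

Request:
carry_out --pt "0.96 -0.26 0 0" --pt "0.96 -0.26 0 0" --pt "0.96 -0.26 0 0" --pt "0.96 -0.26 0 0" --pt "0.96 -0.26 0 0" --pt "0.96 -0.26 0 0" --pt "0.96 -0.26 0 0" --pt "0.96 -0.26 0 0" --pt "0.96 -0.26 0 0" --pt "0.96 -0.25 0 0"

```text
time_s: 22.28
tool_pos: [0.5127, -0.045, 0.1407]
eef_rot: [-0.0, 0.737, 0.675, -0.001]
ft_force: [0.4, 0.1, -0.8]
opening: 0.0474
grasp_force: 31.3
```

Request:
carry_out --pt "0 0 0.8 0" --pt "0 0 0.8 0" --pt "0 0 0.8 0" --pt "0 0 0 0" --pt "0 0 0 0"

```text
time_s: 22.9
tool_pos: [0.5136, -0.0461, 0.082]
eef_rot: [0.0, 0.738, 0.675, -0.0]
ft_force: [-0.1, -0.0, -1.0]
opening: 0.0473
grasp_force: 31.3
```

```bash
python3 - <<'E'
from plan import *
np.set_printoptions(precision=4,suppress=True)
q=shot('wrist','w4.png')
for s_,ce,p in blobs(q,(105,120,40),(125,255,255),100): 
    C=cloud(q,p); h=np.percentile(C[:,2],90); T=C[abs(C[:,2]-h)<.004]; print('blue',s_,h,cv2.minAreaRect(T[:,:2].astype(np.float32)*1000))
for j in jars(q,.107): print(j)
s=bot.read_state(); print(s['tool_pos'],delta(s,LE+LY*.033+[0,0,.021]))
E
```

```text
(array([ 0.5125, -0.0442]), 0.024274040013551712, array([319.1604, 355.5409]), np.float64(0.11288792686365942))
[ 0.514  -0.046   0.0823] [ 0.01 -0.    2.05]
```

View pics/w4.png

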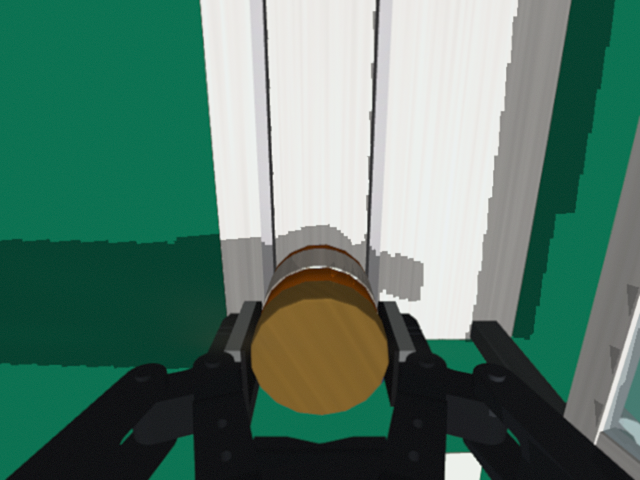

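The jar hangs between the fingers (320,345), over the lane, whose inner wall edges lie at about columns 270 and 372. I check the lateral centring numerically.

```bash
python3 - <<'E'
from plan import *
np.set_printoptions(precision=1,suppress=True)
q=shot('wrist')
for y in (.1,.13,.16):
    print(proj(q,[LE+LY*y+LX*k+[0,0,z] for k,z in ((-.033,.015),(-.027,.015),(-.027,0),(.027,0),(.027,.015),(.033,.015))]).ravel())
    r=int(proj(q,[LE+LY*y])[0,1]); g=q['color'][r].mean(1); print(r,[(u,int(g[u])) for u in range(250,396,2)] if y==.1 else '')
    # measured edges: cast strong gradient columns
    e=np.abs(np.diff(g)); k=[u for u in range(252,392) if e[u]>=e[u-2:u+3].max() and e[u]>12]; print([(u,plane(q,[(u,r)],.025)[0]@LX-LE@LX) for u in k])
E
```

```text
[255.7 144.4 267.4 144.4 270.9 142.2 369.6 142.3 373.3 144.5 385.  144.6]
142 [(250, 238), (252, 238), (254, 237), (256, 217), (258, 213), (260, 213), (262, 213), (264, 214), (266, 207), (268, 74), (270, 124), (272, 241), (274, 236), (276, 237), (278, 235), (280, 233), (282, 236), (284, 235), (286, 235), (288, 236), (290, 235), (292, 235), (294, 236), (296, 236), (298, 237), (300, 235), (302, 233), (304, 236), (306, 235), (308, 234), (310, 234), (312, 236), (314, 236), (316, 237), (318, 236), (320, 236), (322, 237), (324, 235), (326, 233), (328, 235), (330, 237), (332, 237), (334, 237), (336, 237), (338, 236), (340, 236), (342, 232), (344, 235), (346, 235), (348, 234), (350, 232), (352, 232), (354, 235), (356, 237), (358, 235), (360, 233), (362, 233), (364, 234), (366, 236), (368, 236), (370, 96), (372, 87), (374, 208), (376, 212), (378, 211), (380, 212), (382, 212), (384, 219), (386, 235), (388, 235), (390, 236), (392, 236), (394, 237)]
[(270, np.float64(-0.02564233342154132)), (369, np.float64(0.024755830481695384)), (372, np.float64(0.026285058986744603))]
[252.6  81.2 265.   81.2 268.8  83.4 371.9  83.6 376.   81.4 388.3  81.5]
83 
[(264, np.float64(-0.027503834501125868)), (268, np.float64(-0.02555568550415005)), (370, np.float64(0.024102682416455634)), (374, np.float64(0.0260526626643498))]
[249.4  11.9 262.3  11.9 266.5  19.4 374.4  19.6 378.9  12.1 391.8  12.2]
19 
[(262, np.float64(-0.02728218017011652)), (265, np.float64(-0.025885423583534406)), (371, np.float64(0.023443779379334506)), (377, np.float64(0.026239834738075785)), (390, np.float64(0.03230143985614964))]
```

Centred to within 1 mm, so lower it.

Request:
carry_out --pt "0 -0.02 0.6 0" --pt "0 0 0.6 0" --pt "0 0 0.4 0" --pt "0 0 0.3 0" --pt "0 0 0.1 0" --pt "0 0 0 0"

```text
time_s: 23.75
tool_pos: [0.5128, -0.046, 0.0327]
eef_rot: [-0.001, 0.738, 0.675, -0.0]
ft_force: [-9.6, 0.1, 21.1]
opening: 0.0475
grasp_force: 33.9
```

Request:
carry_out --pt "0 0 -0.03 0" --pt "0 0 0 0" --pt "0 0 0 0" --pt "0 0 0 0" --gripper 0.8

```text
time_s: 24.25
tool_pos: [0.5131, -0.0458, 0.0324]
eef_rot: [0.0, 0.737, 0.675, -0.0]
ft_force: [0.3, 0.1, 0.4]
opening: 0.0683
grasp_force: 0.0
```

Request:
carry_out --pt "0 0 -0.5 0" --pt "0 0 -1 0" --pt "0 0 -1 0" --pt "0 0 -1 0" --pt "0 0 -1 0" --pt "0 0 0 0"

```text
time_s: 25.0
tool_pos: [0.5145, -0.046, 0.1474]
eef_rot: [0.001, 0.738, 0.675, 0.002]
ft_force: [0.2, 0.0, -0.3]
opening: 0.0681
grasp_force: 0.0
```

Request:
carry_out --pt "-1 0.1 0 0" --pt "-1 0.1 0 0" --pt "-1 0.1 0 0" --pt "-1 0.1 0 0" --pt "-1 0.1 0 0" --pt "-1 0.1 0 0" --pt "-1 0 0 0" --pt "-1 0 0 0" --pt "-1 0 0 0" --pt "-1 0 0 0" --gripper 1

```text
time_s: 26.25
tool_pos: [0.5057, -0.2968, 0.1446]
eef_rot: [-0.0, 0.737, 0.675, -0.0]
ft_force: [-0.3, 0.5, 0.7]
opening: 0.0855
grasp_force: 0.0
```

```bash
python3 - <<'E'
from plan import *
np.set_printoptions(precision=4,suppress=True)
s=bot.read_state(); print(s['tool_pos'])
for n in ('scene','side','wrist'):
  for zt in (.057,.066):
    q=shot(n); [print(n,zt,j[0],j[1],j[2],j[3]) for j in jars(q,zt)]
E
```

```text
[ 0.5057 -0.2968  0.1446]
scene 0.057 [ 0.4471 -0.3823] 0.026268601417541504 [198.6432 215.1405] 0.05714339084499512
scene 0.057 [ 0.55   -0.3902] 0.0263909213244915 [186.1429 248.5282] 0.0567421256843823
scene 0.066 [ 0.5108 -0.0439] 0.021242884919047356 [334.2    244.9444] 0.06634908058577858
side 0.057 [0.471  0.4214] 0.013178642839193344 [187.257  187.3631] 0.05606759829026042
side 0.057 [0.5278 0.1368] 0.023413224145770073 [263.157  217.1074] 0.055019187047013765
side 0.057 [ 0.512  -0.0492] 0.023939039558172226 [307.8889 249.1014] 0.06139118983266104
side 0.057 [ 0.5462 -0.3939] 0.024544578045606613 [438.7051 324.9446] 0.05555699629211505
side 0.057 [ 0.4447 -0.3873] 0.0237154271453619 [405.057  350.3497] 0.05534292222506136
side 0.066 [0.4715 0.4202] 0.01140410453081131 [187.2971 187.3429] 0.06592471529003305
side 0.066 [ 0.5115 -0.0494] 0.023404382169246674 [307.8168 249.104 ] 0.06431326655434748
wrist 0.057 [ 0.5482 -0.3885] 0.02406703121960163 [389.6492 361.6496] 0.05564622112232467
wrist 0.057 [ 0.4456 -0.3816] 0.023719066753983498 [248.2186 364.5797] 0.05552864348055754
```

Request:
carry_out --pt "-0.9 0.5 0 0" --pt "-0.9 0.5 0 0" --pt "-0.9 0.5 0 0" --pt "-0.88 0.5 0 0" --pt "0 0 1 0" --pt "0 0 1 0" --pt "0 0 1 0" --pt "0 0 1 0" --pt "0 0 0.92 0" --pt "0 0 0 0"

```text
time_s: 27.8
tool_pos: [0.5475, -0.3882, 0.0201]
eef_rot: [-0.002, 0.737, 0.676, -0.0]
ft_force: [0.7, 1.4, 0.7]
opening: 0.0856
grasp_force: 0.0
```

Request:
carry_out --pt "0 0 0 0" --pt "0 0 0 0" --pt "0 0 0 0" --pt "0 0 0 0" --pt "0 0 0 0" --gripper 0

```text
time_s: 28.42
tool_pos: [0.5488, -0.3902, 0.0233]
eef_rot: [0.001, 0.737, 0.675, 0.0]
ft_force: [-0.6, 0.8, 7.0]
opening: 0.047
grasp_force: 31.2
```

Request:
carry_out --pt "0 0 -0.3 0" --pt "0 0 -1 0" --pt "0 0 -1 0" --pt "0 0 -1 0" --pt "0 0 -1 0" --pt "0 0 -0.7 0" --pt "0 0 0 0"

```text
time_s: 29.3
tool_pos: [0.5486, -0.3902, 0.1483]
eef_rot: [0.001, 0.737, 0.675, 0.0]
ft_force: [0.0, 0.5, -0.8]
opening: 0.0473
grasp_force: 31.1
```

```bash
python3 - <<'E'
from plan import *
np.set_printoptions(precision=4,suppress=True)
s=bot.read_state(); print(s['tool_pos'],np.degrees(yaw(s)),delta(s,LE+LY*.087-LX*.0005+[0,0,.022]))
for n in ('scene',): [print(n,j[0],j[1],j[2],j[3]) for j in jars(shot(n))]
E
```

```text
[ 0.5486 -0.3902  0.1483] 84.96863596485613 [15.77 -2.61  4.65]
scene [ 0.4483 -0.3832] 0.024962207302451134 [199.6552 214.8818] 0.05714381743330875
```

Request:
carry_out --pt "1 -0.26 0 0" --pt "1 -0.26 0 0" --pt "1 -0.26 0 0" --pt "1 -0.26 0 0" --pt "1 -0.26 0 0" --pt "1 -0.26 0 0" --pt "1 -0.26 0 0" --pt "1 -0.26 0 0" --pt "1 -0.26 0 0" --pt "1 -0.27 0 0"

```text
time_s: 30.6
tool_pos: [0.5042, -0.1338, 0.146]
eef_rot: [-0.001, 0.737, 0.675, -0.001]
ft_force: [-0.0, -0.7, 0.4]
opening: 0.0471
grasp_force: 31.2
```

Request:
carry_out --pt "1 0 0 0" --pt "1 0 0 0" --pt "1 0 0 0" --pt "1 0 0 0" --pt "1 0 0 0" --pt "0.77 0 0 0" --pt "0 0 0.8 0" --pt "0 0 0.8 0" --pt "0 0 0.8 0" --pt "0 0 0 0"

```text
time_s: 31.85
tool_pos: [0.5162, 0.0084, 0.0855]
eef_rot: [-0.001, 0.738, 0.675, -0.002]
ft_force: [0.2, 0.6, -1.0]
opening: 0.0472
grasp_force: 31.2
```

```bash
python3 - <<'E'
from plan import *
np.set_printoptions(precision=4,suppress=True)
s=bot.read_state(); print(s['tool_pos'],delta(s,LE+LY*.087-LX*.0005+[0,0,.022]))
for n in ('side',): [print(n,j[0],j[1],j[2],j[3]) for j in jars(shot(n),.066)]
E
```

```text
[0.5162 0.0084 0.0855] [-0.    0.08  2.14]
side [ 0.5105 -0.0503] 0.022190537303686142 [307.5988 249.1317] 0.06440266189290293
```

Request:
carry_out --pt "0 0.05 0.6 0" --pt "0 0 0.6 0" --pt "0 0 0.5 0" --pt "0 0 0.25 0" --pt "0 0 0.13 0" --pt "0 0 0 0"

```text
time_s: 32.65
tool_pos: [0.519, 0.0085, 0.0351]
eef_rot: [0.0, 0.737, 0.675, -0.0]
ft_force: [1.1, 0.8, -0.6]
opening: 0.047
grasp_force: 31.2
```

Request:
carry_out --pt "0 0 0.06 0" --pt "0 0 0.04 0" --pt "0 0 0.03 0" --pt "0 0 0 0"

```text
time_s: 33.15
tool_pos: [0.5193, 0.0087, 0.0332]
eef_rot: [-0.0, 0.737, 0.675, 0.001]
ft_force: [-7.9, -0.8, 18.6]
opening: 0.0471
grasp_force: 33.1
```

Request:
carry_out --pt "0 0 0 0" --pt "0 0 0 0" --pt "0 0 0 0" --pt "0 0 0 0" --gripper 0.8

```text
time_s: 33.65
tool_pos: [0.5189, 0.0086, 0.0317]
eef_rot: [0.0, 0.737, 0.675, -0.0]
ft_force: [0.1, -0.5, -0.6]
opening: 0.0684
grasp_force: 0.0
```

Request:
carry_out --pt "0 0 -0.5 0" --pt "0 0 -1 0" --pt "0 0 -1 0" --pt "0 0 -1 0" --pt "0 0 -1 0" --pt "0 0 0 0"

```text
time_s: 34.4
tool_pos: [0.5203, 0.0086, 0.1467]
eef_rot: [0.001, 0.738, 0.675, 0.002]
ft_force: [0.2, 0.2, -0.3]
opening: 0.0686
grasp_force: 0.0
```

Request:
carry_out --pt "-1 0 0 0" --pt "-1 0 0 0" --pt "-1 0 0 0" --pt "-1 0 0 0" --pt "-1 0 0 0" --pt "-1 0 0 0" --pt "-1 0 0 0" --pt "-1 0 0 0" --pt "-1 0 0 0" --pt "-1 0 0 0" --gripper 1

```text
time_s: 35.65
tool_pos: [0.4965, -0.2411, 0.1439]
eef_rot: [-0.0, 0.737, 0.675, -0.0]
ft_force: [-0.5, 0.1, 0.0]
opening: 0.0854
grasp_force: 0.0
```

```bash
python3 - <<'E'
from plan import *
np.set_printoptions(precision=4,suppress=True)
for n in ('scene','side','wrist'):
  for zt in (.057,.066):
    q=shot(n); [print(n,zt,j[0],j[1],j[2],j[3]) for j in jars(q,zt)]
s=bot.read_state(); print(s['tool_pos'],delta(s,(.4465,-.385,.021)))
E
```

```text
scene 0.057 [ 0.4493 -0.3828] 0.025085998699069023 [199.9119 215.2467] 0.057054759261996935
scene 0.066 [ 0.5097 -0.0441] 0.022203229367733 [334.3222 244.9667] 0.06594082515151077
side 0.057 [0.4714 0.4214] 0.01210903562605381 [187.3523 187.25  ] 0.05639470444476769
side 0.057 [0.5282 0.1354] 0.023800404742360115 [263.15   217.0833] 0.0550593962848802
side 0.057 [ 0.5141 -0.0236] 0.04876144975423813 [300.8586 244.1582] 0.0611632823903585
side 0.057 [ 0.4446 -0.3872] 0.02384602651000023 [404.6218 350.2832] 0.05537302737479812
side 0.066 [0.4709 0.4177] 0.012609330005943775 [187.3481 187.3094] 0.06666399777489915
side 0.066 [ 0.5153 -0.0233] 0.04825180768966675 [300.7966 244.0805] 0.06423519979620726
wrist 0.057 [ 0.4456 -0.3813] 0.02375037409365177 [270.1874 420.7242] 0.05560166269875436
[ 0.4971 -0.2394  0.144 ] [-5.98 -1.51  4.92]
```

Request:
carry_out --pt "-1 -0.25 0 0" --pt "-1 -0.25 0 0" --pt "-1 -0.25 0 0" --pt "-1 -0.25 0 0" --pt "-1 -0.25 0 0" --pt "-0.95 -0.25 0 0" --pt "0 0 1 0" --pt "0 0 1 0" --pt "0 0 1 0" --pt "0 0 1 0"

```text
time_s: 37.2
tool_pos: [0.4474, -0.384, 0.0434]
eef_rot: [-0.0, 0.737, 0.676, 0.0]
ft_force: [0.4, -1.6, -0.5]
opening: 0.0857
grasp_force: 0.0
```

Request:
carry_out --pt "0 0 0.92 0" --pt "0 0 0 0"

```text
time_s: 37.45
tool_pos: [0.4462, -0.3835, 0.0198]
eef_rot: [-0.002, 0.737, 0.676, -0.0]
ft_force: [1.2, -0.7, 0.7]
opening: 0.0854
grasp_force: 0.0
```

Request:
carry_out --pt "0 0 0 0" --pt "0 0 0 0" --pt "0 0 0 0" --pt "0 0 0 0" --pt "0 0 0 0" --gripper 0

```text
time_s: 38.08
tool_pos: [0.4473, -0.3856, 0.0225]
eef_rot: [0.001, 0.737, 0.675, 0.0]
ft_force: [-0.9, 1.6, 6.7]
opening: 0.0477
grasp_force: 30.2
```

Request:
carry_out --pt "0 0 -0.3 0" --pt "0 0 -1 0" --pt "0 0 -1 0" --pt "0 0 -1 0" --pt "0 0 -1 0" --pt "0 0 -0.7 0" --pt "0 0 0 0"

```text
time_s: 38.95
tool_pos: [0.4472, -0.3857, 0.1474]
eef_rot: [0.001, 0.737, 0.675, 0.0]
ft_force: [0.1, 0.2, -1.6]
opening: 0.0471
grasp_force: 31.3
```

```bash
python3 - <<'E'
from plan import *
np.set_printoptions(precision=4,suppress=True)
s=bot.read_state(); print(s['tool_pos'],np.degrees(yaw(s)),delta(s,LE+LY*.142-LX*.0005+[0,0,.022]))
E
```

```text
[ 0.4472 -0.3857  0.1474] 84.97624083628929 [18.15  1.46  4.62]
```

Request:
carry_out --pt "1 0.15 0 0" --pt "1 0.15 0 0" --pt "1 0.15 0 0" --pt "1 0.15 0 0" --pt "1 0.15 0 0" --pt "1 0.15 0 0" --pt "1 0.15 0 0" --pt "1 0.15 0 0" --pt "1 0.15 0 0" --pt "1 0.11 0 0"

```text
time_s: 40.2
tool_pos: [0.5044, -0.1384, 0.1453]
eef_rot: [-0.0, 0.737, 0.675, -0.001]
ft_force: [1.2, 0.5, -1.4]
opening: 0.0477
grasp_force: 31.3
```

Request:
carry_out --pt "1 0 0 0" --pt "1 0 0 0" --pt "1 0 0 0" --pt "1 0 0 0" --pt "1 0 0 0" --pt "1 0 0 0" --pt "1 0 0 0" --pt "1 0 0 0" --pt "0.15 0 0 0" --pt "0 0 0 0"

```text
time_s: 41.45
tool_pos: [0.5223, 0.0628, 0.1457]
eef_rot: [-0.0, 0.737, 0.675, -0.001]
ft_force: [-0.1, -0.9, -2.1]
opening: 0.047
grasp_force: 31.3
```

Request:
carry_out --pt "0 0 0.8 0" --pt "0 0 0.8 0" --pt "0 0 0.8 0" --pt "0 0 0 0"

```text
time_s: 41.95
tool_pos: [0.5216, 0.0619, 0.0851]
eef_rot: [-0.0, 0.738, 0.675, -0.002]
ft_force: [-0.5, -0.1, -0.7]
opening: 0.047
grasp_force: 31.4
```

```bash
python3 - <<'E'
from plan import *
np.set_printoptions(precision=4,suppress=True)
s=bot.read_state(); print(s['tool_pos'],delta(s,LE+LY*.142-LX*.0005+[0,0,.022]))
d=shot('side','si3.png'); cv2.imwrite('pics/si3.png',cv2.resize(d['color'][160:300,180:400],(800,509),interpolation=cv2.INTER_CUBIC)[:,:,::-1])
E
```

```text
[0.5216 0.0619 0.0851] [0.05 0.06 2.12]
```

View pics/si3.png

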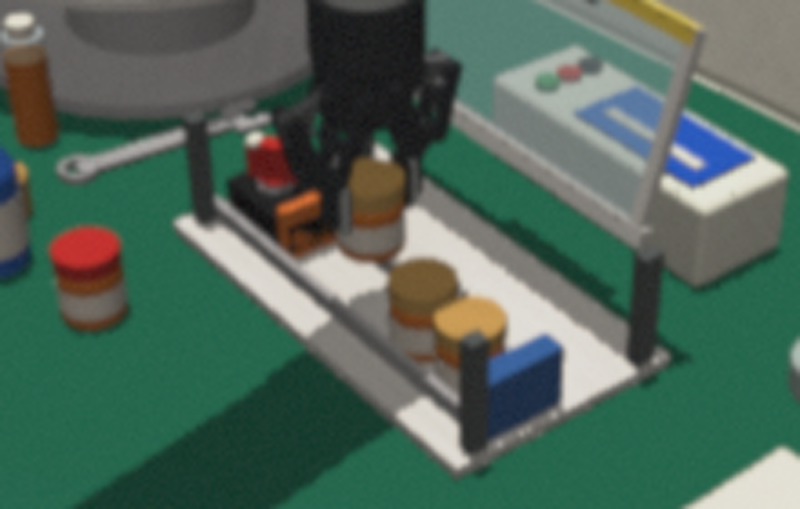

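The side crop shows two jars upright in the lane (470,335 and 425,305), the third held above it (375,205), and the stop back with room to spare (300,220). Lower it and release.

Request:
carry_out --pt "0.04 0.05 0.6 0" --pt "0 0 0.6 0" --pt "0 0 0.5 0" --pt "0 0 0.25 0" --pt "0 0 0.12 0" --pt "0 0 0.06 0" --pt "0 0 0.05 0" --pt "0 0 0 0"

```text
time_s: 43.0
tool_pos: [0.5243, 0.0644, 0.0325]
eef_rot: [-0.0, 0.737, 0.675, 0.0]
ft_force: [-2.7, -1.1, 4.8]
opening: 0.0472
grasp_force: 32.0
```

Request:
carry_out --pt "0 0 0 0" --pt "0 0 0 0" --pt "0 0 0 0" --pt "0 0 0 0" --gripper 0.8

```text
time_s: 43.5
tool_pos: [0.5241, 0.0644, 0.0318]
eef_rot: [0.0, 0.737, 0.675, -0.0]
ft_force: [-0.1, 0.3, -0.2]
opening: 0.0685
grasp_force: 0.0
```

Request:
carry_out --pt "0 0 -0.5 0" --pt "0 0 -1 0" --pt "0 0 -1 0" --pt "0 0 -1 0" --pt "0 0 -1 0" --pt "0 0 -1 0" --pt "0 0 0 0"

```text
time_s: 44.38
tool_pos: [0.5254, 0.0644, 0.1718]
eef_rot: [0.001, 0.738, 0.675, 0.002]
ft_force: [-0.3, -0.6, -0.1]
opening: 0.0682
grasp_force: 0.0
```

Request:
carry_out --pt "1 0 -0.5 -0.07" --pt "0 0 0 -0.07" --pt "0 0 0 -0.07" --pt "0 0 0 -0.085" --pt "0 0 0 0" --gripper 0.4

```text
time_s: 45.0
tool_pos: [0.526, 0.089, 0.1814]
eef_rot: [-0.0, 0.498, 0.867, -0.0]
ft_force: [-0.0, -0.5, 0.4]
opening: 0.0341
grasp_force: 0.0
```

```bash
python3 - <<'E'
from plan import *
np.set_printoptions(precision=4,suppress=True)
q=shot('wrist','w5.png')
s=bot.read_state(); print(s['tool_pos'],np.degrees(yaw(s)))
for s_,ce,p in blobs(q,(0,150,80),(6,255,255),60):
    C=cloud(q,p); h=np.percentile(C[:,2],90); T=C[abs(C[:,2]-h)<.004]; (x,y),wh,a=cv2.minAreaRect(T[:,:2].astype(np.float32)*1000); print(s_,h,x,y,wh,a)
for n in ('wrist','scene'):
  for j in jars(q if n=='wrist' else shot(n),.066): print(j)
k=(.5347,.1865); print('knob',delta(s,k+(.055,)))
E
```

```text
[0.5261 0.0891 0.1815] 120.12973025193001
[388 100  10  30 195] 0.05578801468928825 527.0730590820312 184.09210205078125 (5.65360164642334, 18.653789520263672) 32.04252243041992
[ 402  100   25   49 1052] 0.08355387855967213 537.399169921875 184.2196807861328 (13.322559356689453, 27.58156967163086) 30.600223541259766
(array([0.5239, 0.0675]), 0.023934179916977882, array([301.9121, 256.7019]), np.float64(0.06579204253449034))
(array([0.5183, 0.0102]), 0.023510120809078217, array([253.6035, 307.2633]), np.float64(0.0657492124547216))
(array([ 0.5024, -0.0392]), 0.0204766932874918, array([210.313 , 351.3118]), np.float64(0.06559294219119313))
(array([ 0.5103, -0.0438]), 0.021819332614541054, array([334.3333, 244.9556]), np.float64(0.06685005611370239))
(array([0.5173, 0.0425]), 0.04453495889902115, array([373.9552, 253.0896]), np.float64(0.0660011072094619))
knob [3.2  2.26 5.06]
```

Request:
carry_out --pt "0.8 0.57 0 0" --pt "0.8 0.57 0 0" --pt "0.8 0.57 0 0" --pt "0.86 0.57 0 0" --pt "0 0 1 0" --pt "0 0 1 0" --pt "0 0 1 0" --pt "0 0 0 0"

```text
time_s: 46.1
tool_pos: [0.533, 0.189, 0.1051]
eef_rot: [-0.001, 0.497, 0.868, -0.002]
ft_force: [-0.2, -0.8, 0.9]
opening: 0.0343
grasp_force: 0.0
```

Request:
carry_out --pt "0 0 0.7 0" --pt "0 0 0.7 0" --pt "0 0 0.66 0" --pt "0 0 0 0"

```text
time_s: 46.6
tool_pos: [0.5333, 0.1879, 0.0537]
eef_rot: [-0.001, 0.497, 0.868, -0.001]
ft_force: [-0.5, -0.2, 0.1]
opening: 0.0341
grasp_force: 0.0
```

Request:
carry_out --pt "0 0 0 0" --pt "0 0 0 0" --pt "0 0 0 0" --pt "0 0 0 0" --gripper 0 --grip_force 40

```text
time_s: 47.1
tool_pos: [0.5347, 0.1885, 0.0558]
eef_rot: [0.0, 0.497, 0.868, 0.0]
ft_force: [0.9, -0.2, 2.8]
opening: 0.0122
grasp_force: 41.2
```

```bash
python3 - <<'E'
from plan import *
s=bot.read_state(); w=yaw(s); print(s['tool_pos'],np.degrees(w),s['opening'],s['ft_force'])
p=s['tool_pos']; print('knob lane y',(p-LE)@LY,'x',(p-LE)@LX)
E
```

```text
[0.53469227 0.18847002 0.05579738] 120.36703336516632 0.012241564170435273 [ 0.94433646 -0.20610369  2.83865681]
knob lane y 0.2680107471955145 x -0.00016283205686383272
```

Request:
carry_out --pt "-0.27 -0.19 0 0" --pt "-0.27 -0.19 0 0" --pt "-0.27 -0.19 0 0" --pt "-0.27 -0.19 0 0" --pt "-0.27 -0.19 0 0" --pt "-0.27 -0.19 0 0" --pt "-0.27 -0.19 0 0" --pt "-0.27 -0.19 0 0" --pt "0 0 0 0" --pt "0 0 0 0"

```text
time_s: 48.35
tool_pos: [0.5288, 0.1213, 0.0557]
eef_rot: [0.0, 0.498, 0.867, -0.0]
ft_force: [-1.3, -0.5, 7.3]
opening: 0.0126
grasp_force: 42.1
```

Request:
carry_out --pt "-0.065 -0.046 0 0" --pt "0 0 0 0"

```text
time_s: 48.6
tool_pos: [0.5287, 0.1203, 0.0557]
eef_rot: [-0.0, 0.497, 0.868, 0.0]
ft_force: [0.2, 1.5, 5.9]
opening: 0.0129
grasp_force: 41.9
```

Request:
carry_out --pt "-0.065 -0.046 0 0" --pt "0 0 0 0"

```text
time_s: 48.85
tool_pos: [0.5285, 0.1185, 0.0557]
eef_rot: [-0.0, 0.497, 0.868, 0.0]
ft_force: [-0.4, 1.9, 5.2]
opening: 0.0125
grasp_force: 41.9
```

Request:
carry_out --pt "-0.065 -0.046 0 0" --pt "0 0 0 0"

```text
time_s: 49.1
tool_pos: [0.5284, 0.1165, 0.0557]
eef_rot: [-0.0, 0.497, 0.868, 0.0]
ft_force: [0.0, 2.4, 6.6]
opening: 0.0126
grasp_force: 41.9
```

Request:
carry_out --pt "-0.033 -0.023 0 0" --pt "0 0 0 0"

```text
time_s: 49.35
tool_pos: [0.5283, 0.1157, 0.0557]
eef_rot: [-0.0, 0.497, 0.868, 0.001]
ft_force: [-0.3, 2.7, 6.8]
opening: 0.0121
grasp_force: 41.9
```

Request:
carry_out --pt "-0.033 -0.023 0 0" --pt "0 0 0 0"

```text
time_s: 49.6
tool_pos: [0.5282, 0.1146, 0.0557]
eef_rot: [-0.0, 0.497, 0.868, 0.001]
ft_force: [1.4, 2.2, 5.5]
opening: 0.0122
grasp_force: 41.9
```

Request:
carry_out --pt "-0.033 -0.023 0 0" --pt "0 0 0 0"

```text
time_s: 49.85
tool_pos: [0.5282, 0.114, 0.0558]
eef_rot: [-0.0, 0.497, 0.868, 0.001]
ft_force: [-0.1, 3.8, 5.8]
opening: 0.0124
grasp_force: 41.8
```

Request:
carry_out --pt "-0.033 -0.023 0 0" --pt "0 0 0 0"

```text
time_s: 50.1
tool_pos: [0.5282, 0.1139, 0.0558]
eef_rot: [-0.0, 0.497, 0.868, 0.001]
ft_force: [0.1, 5.8, 3.5]
opening: 0.0123
grasp_force: 41.6
```

Contact: the force rises while the position holds. Lock the knob.

Request:
carry_out --pt "0 0 0 0.085" --pt "0 0 0 0.085" --pt "0 0 0 0.085" --pt "0 0 0 0.085" --pt "0 0 0 0.085" --pt "0 0 0 0.085" --pt "0 0 0 0.085" --pt "0 0 0 0" --pt "0 0 0 0"

```text
time_s: 51.22
tool_pos: [0.5286, 0.1139, 0.0558]
eef_rot: [-0.001, 0.91, 0.415, 0.001]
ft_force: [1.8, 6.0, 4.2]
opening: 0.0122
grasp_force: 41.7
```

Request:
carry_out --pt "0 0 0 0" --pt "0 0 0 0" --pt "0 0 0 0" --pt "0 0 -0.5 0" --pt "0 0 -1 0" --pt "0 0 -1 0" --pt "0 0 -1 0" --pt "0 0 -1 0" --pt "0 0 -1 0" --pt "0 0 0 0" --gripper 0.38

```text
time_s: 52.48
tool_pos: [0.5291, 0.1126, 0.1951]
eef_rot: [-0.0, 0.91, 0.414, 0.002]
ft_force: [-1.3, 0.3, 0.2]
opening: 0.0325
grasp_force: 0.0
```

Request:
carry_out --pt "0 0 -1 -0.0715" --pt "0 0 -1 -0.0715" --pt "0 0 0 -0.0715" --pt "0 0 0 -0.0715" --pt "0 0 0 0" --gripper 0.38

```text
time_s: 53.1
tool_pos: [0.5276, 0.1124, 0.2424]
eef_rot: [-0.0, 0.748, 0.664, -0.0]
ft_force: [-0.8, 0.0, 0.4]
opening: 0.0321
grasp_force: 0.0
```

```bash
python3 - <<'E'
from plan import *
np.set_printoptions(precision=4,suppress=True)
q=shot('wrist','w6.png')
s=bot.read_state(); print(s['tool_pos'],np.degrees(yaw(s)))
for s_,ce,p in blobs(q,(0,150,80),(6,255,255),60):
    C=cloud(q,p); h=np.percentile(C[:,2],90); T=C[abs(C[:,2]-h)<.004]; (x,y),wh,a=cv2.minAreaRect(T[:,:2].astype(np.float32)*1000); print(s_,h,x,y,wh,a)
for s_,ce,p in blobs(q,(7,120,80),(17,255,255),60):
    C=cloud(q,p); h=np.percentile(C[:,2],90); T=C[abs(C[:,2]-h)<.004]; print('or',s_,h,cv2.minAreaRect(T[:,:2].astype(np.float32)*1000))
for j in jars(q,.066): print(j, (np.r_[j[0],.01]-LE)@LY,(np.r_[j[0],.01]-LE)@LX)
E
```

```text
[0.5277 0.1124 0.2424] 83.08512787467826
[ 104   94   58   59 2645] 0.05655050479350373 381.5522155761719 204.7567901611328 (47.312049865722656, 46.693443298339844) 35.646942138671875
[308 195  14  18 107] 0.05659968533923462 522.0225830078125 121.37537384033203 (18.99834442138672, 5.412179946899414) 49.192344665527344
[302 204  30  34 504] 0.08356621216149208 524.0015869140625 110.30354309082031 (28.369277954101562, 12.466809272766113) 49.18804168701172
or [148  97  22  37 107] 0.037417741417422594 ((399.9684143066406, 210.45164489746094), (7.256996154785156, 32.8330078125), 16.780406951904297)
or [294 248  56  21 737] 0.058479932385793756 ((523.8571166992188, 68.29908752441406), (10.097991943359375, 50.804080963134766), 84.0338363647461)
(array([ 0.5168, -0.006 ]), 0.07091031968593597, array([323.4508, 328.2813]), np.float64(0.06565769182852395)) 0.07268317845237254 -0.0006873680214583966
```

View pics/w6.png

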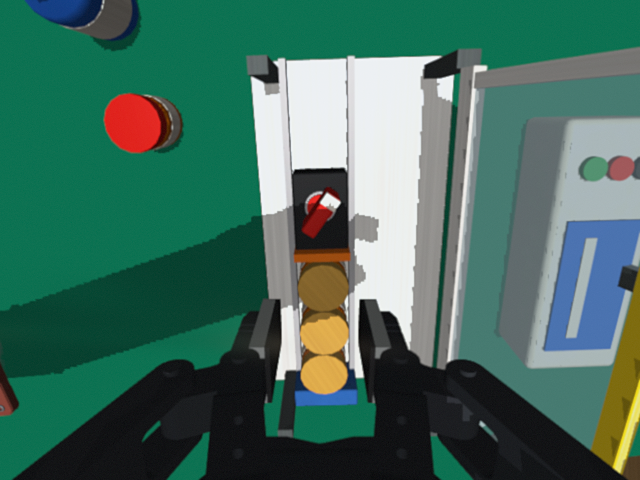

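The wrist view shows three jars closed up (323,285), (323,330), (323,375) between the orange face at (320,255) and the blue block at (325,390). The knob reads about 1.37, locked. Next I close the guard.

Request:
carry_out --pt "0 0 -0.9 -0.016" --pt "0 0 -0.9 0" --pt "0 0 -0.9 0" --pt "0 0 -0.8 0" --pt "-0.28 0.9 0 0" --pt "-0.28 0.9 0 0" --pt "-0.28 0.9 0 0" --pt "-0.28 0.9 0 0" --pt "-0.28 0.9 0 0" --pt "-0.28 0.9 0 0" --gripper 0.28 --grip_force 20

```text
time_s: 54.4
tool_pos: [0.6596, 0.0594, 0.3298]
eef_rot: [-0.0, 0.737, 0.676, -0.0]
ft_force: [-0.3, -0.3, 0.3]
opening: 0.0238
grasp_force: 0.0
```

Request:
carry_out --pt "-0.27 0.85 0 0" --pt "0 0 0 0" --pt "0 0 0 0"

```text
time_s: 54.78
tool_pos: [0.6792, 0.0512, 0.33]
eef_rot: [-0.0, 0.737, 0.676, -0.0]
ft_force: [-0.3, -0.2, 0.7]
opening: 0.0238
grasp_force: 0.0
```

```bash
python3 - <<'E'
from plan import *
np.set_printoptions(precision=4,suppress=True)
s=bot.read_state(); print(s['tool_pos'],np.degrees(yaw(s)),s['opening'],delta(s,(.679,.050,.259)))
for n in ('wrist','scene'):
  q=shot(n)
  for s_,ce,p in blobs(q,(22,110,60),(33,255,255),60):
    C=cloud(q,p); C=C[(C[:,2]>.1)&(C[:,2]<.3)]; h=np.percentile(C[:,2],97); T=C[C[:,2]>h-.006]; print(n,s_,h,np.median(T,0)); P=plane(q,p,.282); print(np.percentile(P,[2,50,98],axis=0))
E
```

```text
[0.6792 0.0512 0.33  ] 85.10957661017012 0.023794993261107573 [-0.05 -0.    2.84]
wrist [ 288    0   15  433 3143] 0.247006498107496 [0.6693 0.1031 0.2455]
[[ 0.6578 -0.045   0.282 ]
 [ 0.6713  0.1053  0.282 ]
 [ 0.6792  0.1789  0.282 ]]
wrist [306   0   5 153 584] 0.24551332483952815 [0.6812 0.1575 0.244 ]
[[0.6786 0.1172 0.282 ]
 [0.6819 0.1517 0.282 ]
 [0.6848 0.18   0.282 ]]
wrist [ 306  157   25  276 4770] 0.28443973202490197 [0.6788 0.0619 0.2828]
[[ 0.6641 -0.0434  0.282 ]
 [ 0.6784  0.0578  0.282 ]
 [ 0.6873  0.1112  0.282 ]]
scene [ 300  242  154   35 1340] 0.28491431228274405 [0.6824 0.0505 0.2828]
[[ 0.6733 -0.08    0.282 ]
 [ 0.6968  0.0465  0.282 ]
 [ 0.7173  0.1802  0.282 ]]
```

Request:
carry_out --pt "0 0.02 0.7 0" --pt "0 0 0.7 0" --pt "0 0 0.7 0" --pt "0 0 0.7 0" --pt "0 0 0 0"

```text
time_s: 55.5
tool_pos: [0.6793, 0.0512, 0.2583]
eef_rot: [-0.001, 0.736, 0.677, -0.001]
ft_force: [0.9, -0.6, -0.3]
opening: 0.024
grasp_force: 0.0
```

Request:
carry_out --pt "0 0 0 0" --pt "0 0 0 0" --pt "0 0 0 0" --pt "0 0 0 0" --gripper 0

```text
time_s: 56.0
tool_pos: [0.6786, 0.0511, 0.2602]
eef_rot: [-0.001, 0.736, 0.677, -0.001]
ft_force: [-8.9, 0.1, -2.1]
opening: 0.0109
grasp_force: 21.8
```

Request:
carry_out --pt "0 -0.709 -0.165 0" --pt "0 -0.903 -0.106 0" --pt "0 -0.909 0.008 0" --pt "0 -0.901 0.121 0" --pt "0 -0.879 0.232 0" --pt "0 -0.843 0.34 0" --pt "0 -0.794 0.443 0" --pt "0 -0.733 0.538 0"

```text
time_s: 57.0
tool_pos: [0.5141, 0.0653, 0.226]
eef_rot: [0.0, 0.736, 0.677, 0.001]
ft_force: [2.0, 0.8, -1.2]
opening: 0.0114
grasp_force: 21.8
```

Request:
carry_out --pt "0 -0.66 0.625 0" --pt "0 -0.577 0.703 0" --pt "0 -0.485 0.769 0" --pt "0 -0.385 0.824 0" --pt "0 -0.28 0.865 0" --pt "0 -0.17 0.893 0" --pt "0 -0.02 0.4 0" --pt "0 0 0 0"

```text
time_s: 58.0
tool_pos: [0.448, 0.0707, 0.0975]
eef_rot: [-0.001, 0.736, 0.677, -0.001]
ft_force: [-8.4, 4.0, 0.8]
opening: 0.0109
grasp_force: 23.4
```

Request:
carry_out --pt "0 -0.02 0.25 0" --pt "0 -0.01 0.2 0" --pt "0 0 0 0"

```text
time_s: 58.38
tool_pos: [0.4474, 0.0708, 0.0865]
eef_rot: [-0.001, 0.736, 0.677, -0.001]
ft_force: [-8.2, 3.8, -0.9]
opening: 0.0113
grasp_force: 23.5
```

Request:
carry_out --pt "0 0 0.05 0" --pt "0 0 0 0"

```text
time_s: 58.62
tool_pos: [0.4474, 0.0708, 0.0854]
eef_rot: [-0.002, 0.736, 0.677, -0.001]
ft_force: [-8.1, 3.6, -0.5]
opening: 0.0109
grasp_force: 23.5
```

Request:
carry_out --pt "0 0 0 0" --pt "0 0 0 0" --pt "0 0 0 0" --pt "0 0 -0.5 0" --pt "0 0 -0.8 0" --pt "0 0 -1 0" --pt "0 0 -1 0" --pt "0 0 -1 0" --pt "0 0 -1 0" --pt "0 0 0 0" --gripper 0.28

```text
time_s: 59.88
tool_pos: [0.4502, 0.0704, 0.2203]
eef_rot: [0.0, 0.736, 0.677, 0.002]
ft_force: [0.8, 0.6, 0.0]
opening: 0.0241
grasp_force: 0.0
```

Request:
carry_out --pt "0.5 0 -1 0" --pt "1 0 0 0" --pt "1 0 0 0" --pt "1 0 0 0" --pt "1 0 0 0" --pt "1 0 0 0" --pt "0 0 0 0"

```text
time_s: 60.75
tool_pos: [0.4601, 0.21, 0.2426]
eef_rot: [0.0, 0.735, 0.678, -0.001]
ft_force: [0.1, -0.8, -0.2]
opening: 0.0239
grasp_force: 0.0
```

```bash
python3 - <<'E'
from plan import *
np.set_printoptions(precision=4,suppress=True)
d=shot('side')
a=cv2.resize(d['color'][160:300,180:400],(800,509),interpolation=cv2.INTER_CUBIC)[:,:,::-1]; cv2.imwrite('pics/end.png',a)
for n,q in (('side',d),('scene',shot('scene'))):
  for s_,ce,p in blobs(q,(22,110,60),(33,255,255),60):
    if 200<s_[0]<420: print(n,s_,np.median(cloud(q,p),0))
  for s_,ce,p in blobs(q,(0,150,120),(4,255,255),60):
    if s_[1]>200: print('red',s_,np.median(cloud(q,p),0))
E
```

```text
side [235 190  74  58 482] [0.4842 0.0377 0.1053]
side [241 211  31  27 199] [0.446  0.0686 0.1055]
red [194 223  17  11 147] [0.3793 0.2004 0.0541]
scene [361 216  52  13 278] [0.4508 0.0712 0.1067]
scene [320 221 130  27 643] [0.4877 0.0689 0.1073]
red [431 215  18  15 197] [0.3838 0.2034 0.0562]
red [395 352   9   9  64] [0.7795 0.1213 0.076 ]
```

View pics/end.png

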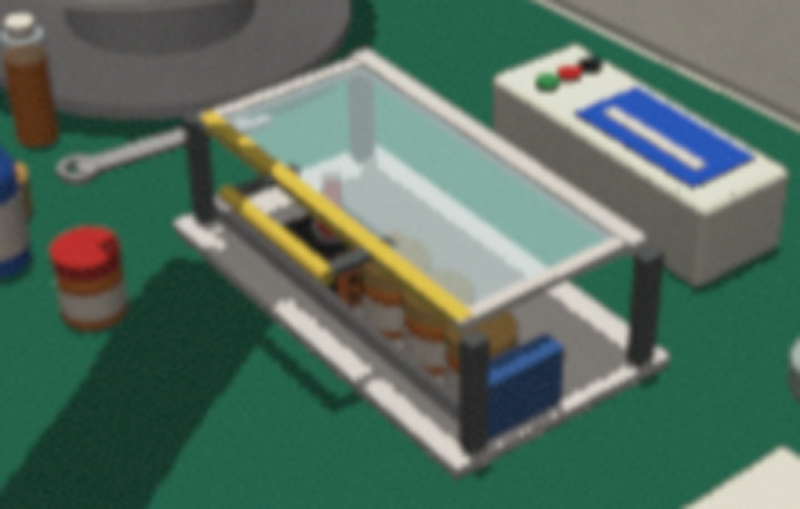

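The guard is level and closed (handle at crop 220..330, 190..275) and the jars stand in one row under it (390..490, 270..350). The arm touches nothing, so I hand the job in.

```bash
python3 -c "
from rig import bot
print(bot.sign_off())"
```

```text
the job is handed in; nothing more can be done
None
```

I handed the job in at about 61 s: the three gold-lidded jars stand in a closed row in the lane, the knob is locked at about 1.37 rad by camera, the guard is closed, and the red-lidded jar is where it was; the judge's result was not shown.

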